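# Fit a new return-filter element and close the housing

### The arm

A 6-joint arm with a two-finger parallel gripper is mounted at the origin on the work surface. World frame = base frame: x ahead of the robot, y to its left, z up, the work surface at z = 0. Lengths are in mm, angles in degrees, forces in N, time in s.
With the tool pointing down it reaches from about 300 to 875 mm from the base axis. Payload 6.4 kg.
Tool frame: the origin (TCP) lies midway between the tips of the shut fingers; the grasp point (between the pads) lies 19 mm behind it; x points along the fingers, z is the direction in which the jaws open and shut, and the axes are right-handed (so a half turn about x gives the same grasp; the last joint's range is limited). The gripper opens to 88 mm and grips with 3 to 60 N. Pads are 18 mm wide; open, the fingers measure 123 mm over their backs; the gripper's body (75 mm by 187 mm) begins 45 mm behind the grasp point.
Start: joints at [-85.159, 10.359, 92.074, -0, 77.567, -11.82], TCP at [164.879, -550.868, 238.714] pointing down, gripper open.
Joint ranges: [-171.53, 171.53], [-51.25, 118.39], [17.06, 147.69], [-65.23, 245.23], [0, 150.52], [-178.68, 178.68]. Speed limits (degrees/s): [147.25, 147.25, 172.46, 180, 180, 180].

### API

Orientations are given as a 3x3 rotation matrix whose columns are the frame's x, y, z axes.
In Python, from plant import sense, get_image, job_done gives the robot as it stands.
- The arm moves only by the shell command python3 -m pendant 'ROWS' [OPENING] [FORCE]. ROWS is JSON, a list of rows, each a list of 6 numbers: the shift along the tool's x, y, z in mm, then the turn, a rotation vector about the tool's x, y, z in degrees. A call has exactly 8 rows; each row shifts and turns the pose as measured when the row begins, along the tool's axes as they then stand; what a row does not reach is not made up. A row lasts 1/10 s, in which the tool goes at most 50 mm and 8.59 degrees, less where a joint would pass 70% of its speed; a pose out of reach is approached as far as the arm can. A call with a gripper value outside its range is refused whole. OPENING is the opening, from 0 (shut) to 1 (fully open), set as the call begins (- or left out, the last holds). The fingers move at their own pace and stop on an object; FORCE is the grip in N (left out, the last holds). Time passes only in rows, so rows that do not move let the fingers close, or fill a call up. It gives the time, the measured TCP pose, the force and the opening at its end, in the units of the state.
- sense(): the state, without advancing time (a new reading comes with each control period).
- get_image(name): name is "scene" or "top" or "wrist"; returns a dict with "pixels" (480x640x3 uint8, red, green, blue), "fx", "fy", "cx", "cy" (pixels), "dist" ([k1, k2, p1, p2, k3] as OpenCV has them; the pictures are not rectified), "eye" and "rotation" of the camera in the world. Camera axes: x right, y up, looking along -z (the intrinsics and any distortion apply to the point x, -y, -z); pixel columns grow to the right and rows downward; lengths in mm; the calibration is good to about 2 mm. A picture is of the moment at which its call begins. There is no depth.
- job_done(): hands the job in, once; it reports no verdict.
The state is a dict: "time_s": time; "joint_pos": joint angles; "qvel": joint speeds; "joint_torque": joint torques, N m; "eef_pos": TCP position; "tcp_rot": TCP orientation; "force": force on the tool from outside, world axes, zero at the start; "moment": the same for the moment, N m; "opening": finger opening in mm.
Only numpy, scipy, OpenCV 4.12 (cv2) and the standard library are available. Lean on these libraries where they do the work, as an engineer would, in place of code of your own. Each camera call takes 0.05 s, during which the arm holds its last target.

### The job

Fit the new filter element: lift it out of its carton, stand it upright on the bench and let go so that you can take it again by its red knob, then push it down over the spigot inside the open green filter housing until it is fully home on its seat. Then set the green cap over the knob squarely down on the housing's flange. Do not drop the element or the cap, and leave the old element, the oil bottle and the spanner where they are.

Things in the scene. Friction and masses are not known exactly. Their poses are not given: they have to be found in the camera images.
- element: NEW filter element, white pleats, blue end caps, 0.34-0.53 kg: cylinder 64 mm dia, 100 mm long, with a round red pull knob on top, 28 mm dia, 30 mm long (130 mm in all). Origin: centre of the foot; z runs along the axis to the knob. The foot has a central bore 27 mm wide, 46 mm deep. It starts lying in the carton, axis 36 mm above the bench. Let go up to 20 degrees off upright, it rocks upright
- element_knob (a point): on the axis of the new element's red knob, 120 mm from the foot, 10 mm below the knob's end: grip here from above when it stands
- carton: open cardboard carton, fixed, 176 (x) by 150 mm (y), walls 4 mm thick, 44 mm high. Origin: centre of the underside. The element lies along x, knob to +x: body x = -67 to 33 mm, about 40 mm free at either side above 14 mm high rails; knob x = 33 to 63 mm, between two cardboard blocks (x = 49 to 83 mm, 34 mm apart, tops 40 mm high), so only the body can be gripped. Folded-out flaps do not block
- housing: green filter housing, fixed; base 130 mm square; plugged ports at +y and -y (out to 82 mm, 69 mm high), dial gauge at +x (out to 77 mm, 91 mm high). Origin: centre of the underside, z up. Open bowl 82 mm wide inside, 94 mm outside, rim 128 mm above the bench, 10 mm above a bare metal flange 124 mm in diameter. The spigot stands at the bowl's centre
- spigot_tip (a point): centre of the brass spigot's tip, 68 mm above the bench: 24 mm dia, its top 12 mm taper to 14 mm. A tight black rubber seal ring, 42 mm dia, sits round it, top 52 mm above the bench: the element's foot meets it and must push it down 22 mm to the seat. That takes about 14 N, of which the element's weight gives 3 to 5 N; the ring stays where it is pushed
- seat (a point): centre of the solid seat at the foot of the spigot, 30 mm above the bench: the element's origin is here when fully home, its body's top then 130 mm and its knob's end 160 mm above the bench
- flange (a point): centre of the flange's top plane, 118 mm above the bench, on the bowl's axis: the cap's origin is here when the cap is seated
- cap: green bell-shaped cap, 0.26-0.4 kg, standing open side down on the bench: 110 mm dia outside, 100 mm inside, 52 mm high inside, round black knob on top, 30 mm dia, from 58 to 88 mm above its rim. Origin: centre of the rim plane, z up. It goes over the housing's 94 mm rim with 3 mm play all round and clears the element's knob only when that is fully home
- cap_knob (a point): on the axis of the cap's black knob, 78 mm above the cap's rim: grip here from above
- old_element: OLD element, same shape and size, but dark all over (brown-black pleats, dark grey end caps, black knob), standing on the bench; origin at the centre of its foot. Leave it alone
- oil: yellow oil bottle, red cap, 66 mm dia, 150 mm tall, standing; origin at the centre of its underside. Leave it alone
- spanner: steel open-ended spanner, about 190 mm long, lying flat at the robot's right; x axis along it. Leave it alone
There are look-alikes about, which are no part of the job. What is shaped like the element but pink or purple is not meant.

How it is judged (in metres and radians):
On the way, in this order (a step that is already met when the one before it is completed fails the run):
1. the new element stands upright on its foot on the bench, let go (angle between element's own z axis and vertical below 0.1 rad and height (world z) of element below 0.008 m and height (world z) of element_knob above 0.1 m and contact force between element and the fingers below 0.2 N and linear speed of element below 0.05 m/s), for 0.2 s.
2. the new element is pushed fully home over the spigot (z of element in the frame of seat below 0.004 m and horizontal distance between element and seat below 0.005 m and angle between element's own z axis and vertical below 0.06 rad and height (world z) of element_knob above 0.13 m), for 0.2 s.
At the end, for the whole second after the job is handed in: The new element sits upright on its seat (foot within 4 mm of the seat in height and 5 mm sideways, within 3.4 degrees of upright) and the cap sits knob up on the flange (within 4 mm in height, 6 mm sideways, 3.4 degrees), both let go and at rest (all of step 2 and z of cap in the frame of flange below 0.004 m and horizontal distance between cap and flange below 0.006 m and angle between cap's own z axis and vertical below 0.06 rad and height (world z) of cap_knob above 0.18 m and linear speed of each of element, cap below 0.02 m/s); the robot touches nothing.
It fails at once if the new element falls (moves faster than 0.7 m/s while not held) (linear speed of element above 0.7 m/s and contact force between element and the fingers below 0.1 N).
It fails at once if the cap falls (moves faster than 0.7 m/s while not held) (linear speed of cap above 0.7 m/s and contact force between cap and the fingers below 0.1 N).
It fails at once if the old element is moved more than 30 mm (distance of old_element from where it was at the start of the episode above 0.03 m).
It fails at once if the oil bottle is moved more than 30 mm (distance of oil from where it was at the start of the episode above 0.03 m).
It fails at once if the spanner is moved more than 30 mm (distance of spanner from where it was at the start of the episode above 0.03 m).
It also fails if it takes over 72 s, if anything falls off the work surface, if the arm or the gripper's body presses on something with over 40 N, if the wrist force passes 120 N, or if a joint passes its speed limit or range.

## Working session

There is one attempt and no reset: what is moved stays moved. The work goes in short steps, Python scripts to look and compute and a shell command to move; the robot and the scene stay as the last step left them, time stands still between calls to the robot, and variables do not carry over. Pictures are saved under pics/ and viewed, and the job is handed in when it is done.

```bash
ls; mkdir -p pics; python3 - <<'E'
from plant import sense,get_image
import cv2,json
s=sense(); print({k:s[k] for k in ('time_s','eef_pos','tcp_rot','force','opening')})
for n in ("scene","top","wrist"):
    im=get_image(n); cv2.imwrite(f"pics/{n}0.png",im["pixels"][:,:,::-1])
    print(n,{k:im[k] for k in im if k!="pixels"})
E
```

```text
pics
{'time_s': 0.0, 'eef_pos': array([ 164.83173752, -550.32061976,  237.8446571 ]), 'tcp_rot': array([[-1.53932844e-04,  9.58006458e-01,  2.86746583e-01],
       [ 1.69785078e-03,  2.86746423e-01, -9.58005014e-01],
       [-9.99998547e-01,  3.39384472e-04, -1.67069170e-03]]), 'force': array([ 0.48211538, -0.37931112, -0.26981863]), 'opening': 88.1224399903186}
scene {'fx': 562.5610818993181, 'fy': 562.5610818993181, 'cx': 322.98345455763484, 'cy': 239.56970347464238, 'dist': array([-0.14308921,  0.        ,  0.        ,  0.        ,  0.        ]), 'eye': array([ 966.72643277, -916.72181039, 1342.58853477]), 'rotation': array([[ 0.88507817, -0.35672114,  0.29897602],
       [ 0.46530507,  0.69373831, -0.54974389],
       [-0.01130585,  0.62568137,  0.77999679]])}
top {'fx': 475.75686946141917, 'fy': 475.75686946141917, 'cx': 317.11157916357564, 'cy': 239.8645245440281, 'dist': array([-0.11305578,  0.        ,  0.        ,  0.        ,  0.        ]), 'eye': array([ 202.08432806,  -51.2552784 , 1563.4937671 ]), 'rotation': array([[ 0.02775922,  0.98123429, -0.19081064],
       [-0.99959346,  0.02849064,  0.00109039],
       [ 0.00650625,  0.1907028 ,  0.98162626]])}
wrist {'fx': 367.3331272578722, 'fy': 367.3331272578722, 'cx': 321.1735890316725, 'cy': 243.8579621061609, 'dist': array([0.02457855, 0.        , 0.        , 0.        , 0.        ]), 'eye': array([ 228.12263963, -532.53877471,  384.81150883]), 'rotation': array([[ 0.28775477,  0.92500671,  0.24811245],
       [-0.95770233,  0.27843198,  0.07267655],
       [-0.00185614, -0.25853089,  0.96600121]])}
```

View pics/scene0.png

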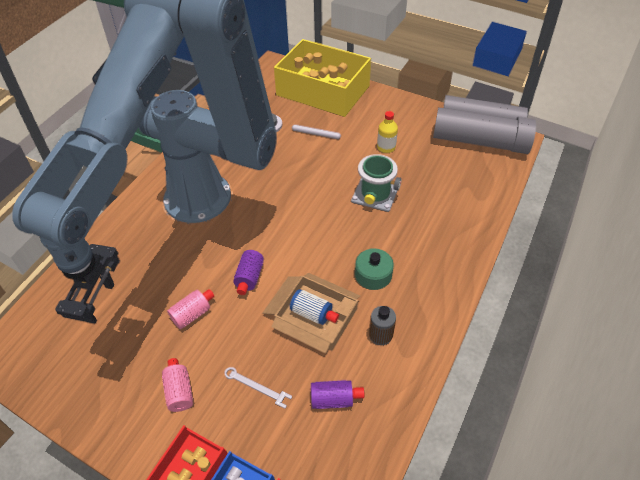

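View pics/top0.png

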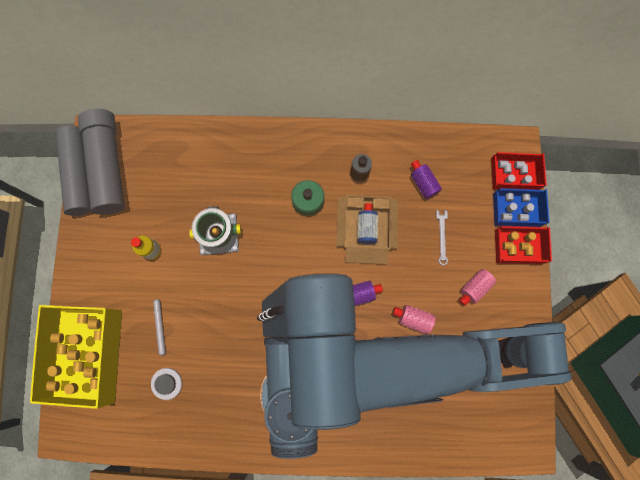

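View pics/wrist0.png

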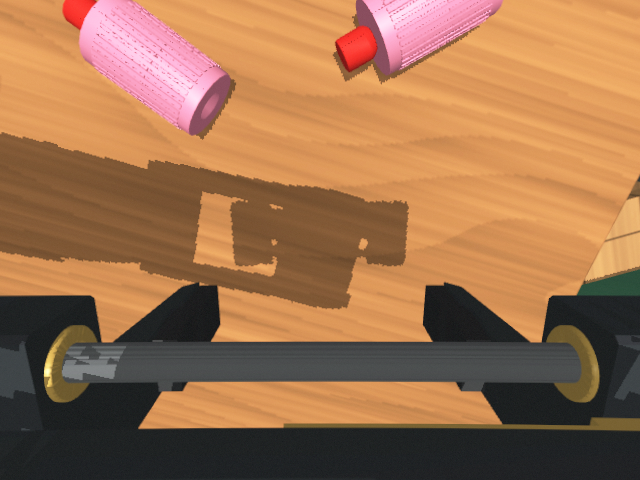

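```bash
cat > h.py <<'E'
import numpy as np,cv2
from plant import sense,get_image
def K(im): return np.array([[im["fx"],0,im["cx"]],[0,im["fy"],im["cy"]],[0,0,1.]])
def ray(im,uv):
    p=cv2.undistortPoints(np.array([[uv]],float),K(im),im["dist"])[0,0]
    d=im["rotation"]@np.array([p[0],-p[1],-1.]); return im["eye"],d/np.linalg.norm(d)
def onz(im,uv,z):
    e,d=ray(im,uv); return e+d*(z-e[2])/d[2]
def proj(im,P):
    P=np.atleast_2d(np.array(P,float)); c=(P-im["eye"])@im["rotation"]; c=c*[1,-1,-1]
    return cv2.projectPoints(c,np.zeros(3),np.zeros(3),K(im),im["dist"])[0][:,0]
def crop(im,x0,y0,w,h,s,fn):
    c=im["pixels"][y0:y0+h,x0:x0+w,::-1]; cv2.imwrite(fn,cv2.resize(c,None,fx=s,fy=s,interpolation=cv2.INTER_CUBIC))
def circ(c,r,z,n=60):
    a=np.linspace(0,2*np.pi,n); return np.c_[c[0]+r*np.cos(a),c[1]+r*np.sin(a),0*a+z]
E
python3 - <<'E'
from h import *
t=get_image("top"); s=get_image("scene")
crop(t,280,140,133,100,6,"pics/t1.png"); crop(t,170,180,100,75,8,"pics/t2.png")
crop(s,250,230,160,120,5,"pics/s1.png"); crop(s,330,120,100,75,8,"pics/s2.png")
E
```

```text
(no output)
```

View pics/t1.png

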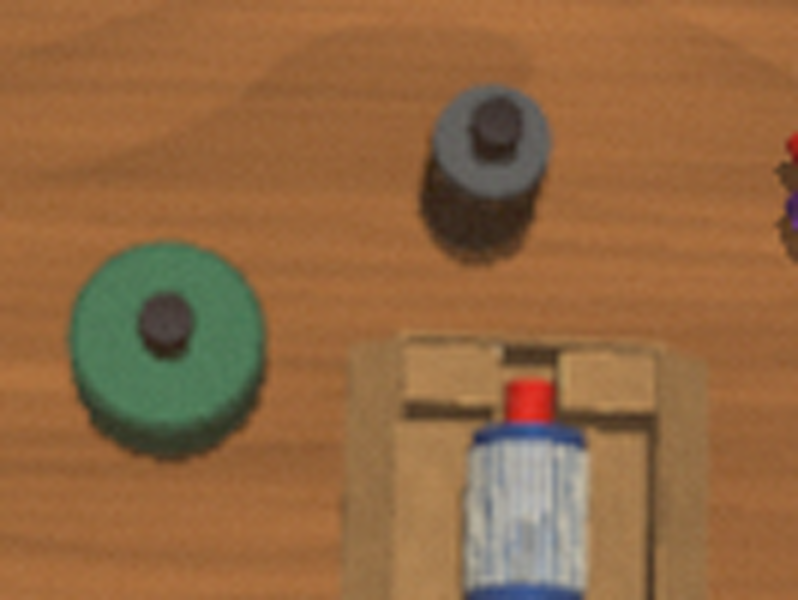

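View pics/t2.png

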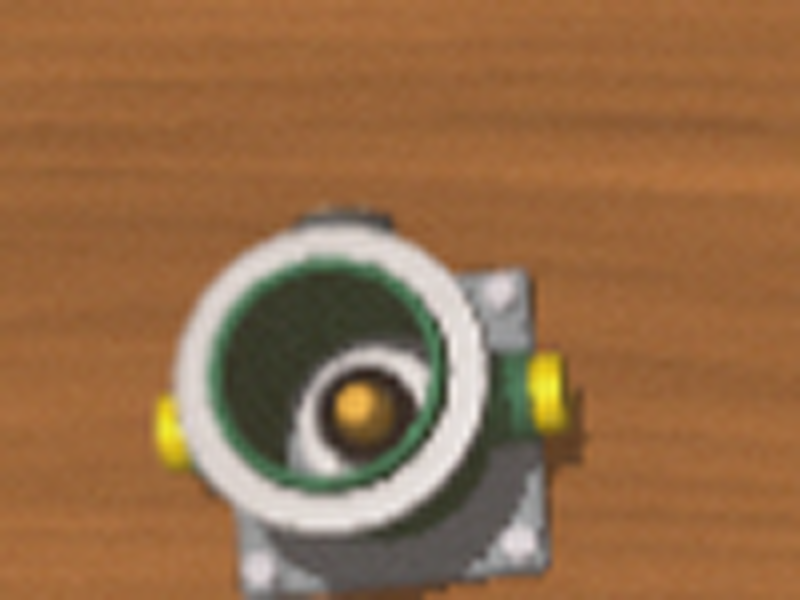

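View pics/s1.png

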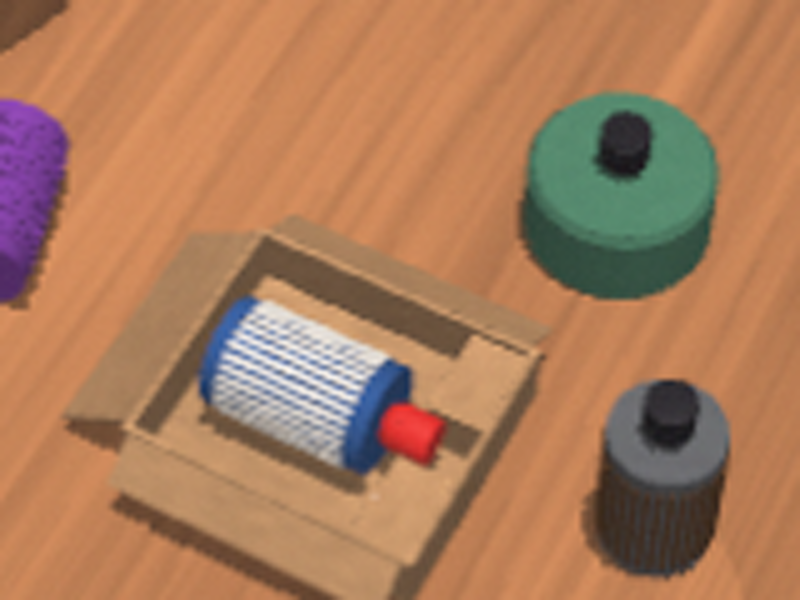

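View pics/s2.png

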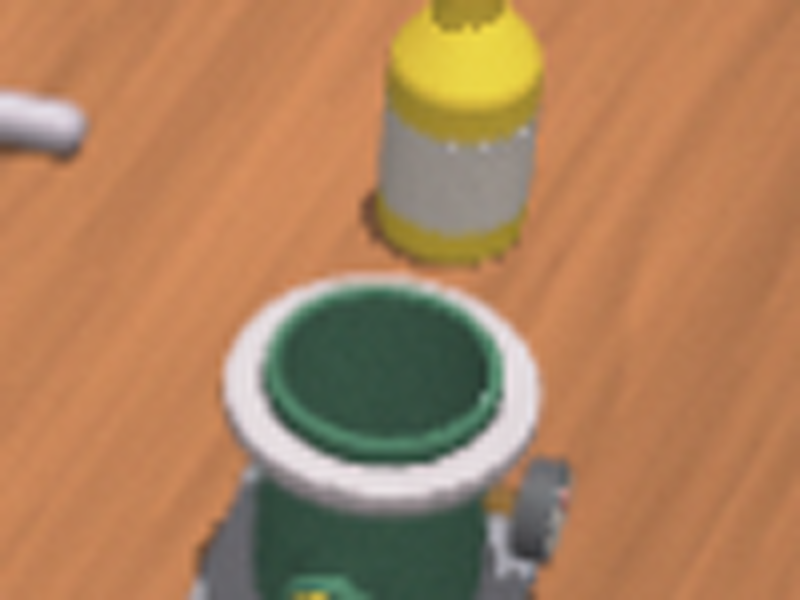

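```bash
python3 - <<'E'
from h import *
t=get_image("top"); s=get_image("scene")
T=lambda u,v,x0,y0,k:((u+.5)/k-.5+x0,(v+.5)/k-.5+y0)
p=lambda n,x:print(n,np.round(x,1))
p("flange top",onz(t,T(331.5,378.5,170,180,8),118)); p("flange scene",onz(s,T(382.5,386,330,120,8),118))
p("bore top",onz(t,T(329,375,170,180,8),128))
p("spigot tip top",onz(t,T(358,400,170,180,8),68))
p("portsR",onz(t,T(545,392,170,180,8),55));p("portL",onz(t,T(172,433,170,180,8),55))
p("cap knob top",onz(t,T(165,322,280,140,6),88)); p("cap knob scene",onz(s,T(625,133,250,230,5),88))
p("cap top disc",onz(t,T(166,338,280,140,6),58))
p("el knob end top",onz(t,T(531,382,280,140,6),40)); p("el body end top",onz(t,T(529,425,280,140,6),60))
p("el knob end scene",onz(s,T(427,440,250,230,5),36)); p("el body-foot rim scene top",onz(s,T(228,345,250,230,5),36))
p("old knob top",onz(t,T(497,124,280,140,6),130)); p("old sc",onz(s,T(671,400,250,230,5),130))
p("oil scene bottom",onz(s,T(450,225,330,120,8),0))
for n,c in dict(fa=(265,235),fb=(540,350),fc=(410,565),fd=(128,430)).items(): p(n,onz(s,T(*c,250,230,5),44))
for n,c in dict(tl=(400,337),tr=(663,345)).items(): p(n,onz(t,T(*c,280,140,6),44))
p("spanner a",onz(s,(232,373),3));p("spanner b",onz(s,(282,402),3))
for n,c in dict(pinkA=(190,309),pinkB=(177,390),purA=(250,270),purB=(333,394)).items():p(n,onz(s,c,32))
E
```

```text
flange top [514.8 279.8 118. ]
flange scene [514.7 277.7 118. ]
bore top [514.  278.6 128. ]
spigot tip top [517.  279.8  68. ]
portsR [525.2 206.3  55. ]
portL [503.9 358.3  55. ]
cap knob top [641.  -16.3  88. ]
cap knob scene [641.8 -19.3  88. ]
cap top disc [640.8 -16.5  58. ]
el knob end top [ 627.  -218.7   40. ]
el body end top [ 597.1 -215.6   60. ]
el knob end scene [ 619.6 -218.9   36. ]
el body-foot rim scene top [ 494.8 -215.2   36. ]
old knob top [ 743.4 -190.1  130. ]
old sc [ 743.3 -192.1  130. ]
oil scene bottom [455.9 500.    0. ]
fa [ 480.1 -146.    44. ]
fb [ 650.7 -144.2   44. ]
fc [ 648.1 -294.2   44. ]
fd [ 476.6 -291.5   44. ]
tl [ 649.4 -145.5   44. ]
tr [ 649.4 -291.6   44. ]
spanner a [ 449.8 -473.7    3. ]
spanner b [ 604.8 -481.7    3. ]
pinkA [ 252.8 -377.2   32. ]
pinkB [ 363.7 -589.    32. ]
purA [ 329.9 -188.3   32. ]
purB [ 713.9 -414.5   32. ]
```

```bash
cat >> h.py <<'E'
from scipy.spatial.transform import Rotation as Ro
def Rtool(az,tilt=0,jaw=None):
    pass
def delta(tcp,R):
    s=sense(); C=s["tcp_rot"]; U,_,V=np.linalg.svd(C); C=U@V
    d=C.T@(np.array(tcp)-s["eef_pos"]); w=Ro.from_matrix(C.T@np.array(R)).as_rotvec(degrees=True)
    print("d tool mm",np.round(d,1),"rot deg",np.round(w,2))
def st():
    s=sense(); print("t",round(s["time_s"],2),"tcp",np.round(s["eef_pos"],1),"J",np.round(s["joint_pos"],1),"F",np.round(s["force"],1),"open",round(s["opening"],1)); print(np.round(s["tcp_rot"],3))
def frame(x,z):
    x=np.array(x,float);x/=np.linalg.norm(x);z=np.array(z,float);z-=x*(x@z);z/=np.linalg.norm(z)
    return np.c_[x,np.cross(z,x),z]
E
python3 -m pendant '[[0,45,-20,0,0,0],[0,45,-20,0,0,0],[0,45,-20,0,0,0],[0,45,-20,0,0,0],[0,45,-20,0,0,0],[0,45,-20,0,0,0],[0,45,-20,0,0,0],[0,45,-20,0,0,0]]' 1
python3 - <<'E'
from h import *
st()
a=np.radians(12)
delta([550+0,-218,200],frame([-np.sin(a),0,-np.cos(a)],[0,-1,0]))
E
```

```text
time_s: 1.15
eef_pos: [466.8, -294.1, 238.7]
tcp_rot: [[0.001, 0.962, 0.274], [-0.004, 0.274, -0.962], [-1.0, -0.0, 0.004]]
force: [0.0, -0.8, 0.5]
opening: 88.2
t 1.15 tcp [ 466.8 -294.1  238.7] J [-44.5   7.3  95.6  -0.1  77.   29.6] F [ 0.  -0.8  0.5] open 88.2
[[ 0.001  0.962  0.274]
 [-0.004  0.274 -0.962]
 [-1.    -0.     0.004]]
d tool mm [ 38.5 100.9 -50.5] rot deg [ 15.85   1.88 -11.94]
```

```bash

python3 -m pendant '[[5,20,-8,3,0.4,-2.2],[5,20,-8,3,0.4,-2.2],[5,20,-8,3,0.4,-2.2],[5,15,-8,3,0.4,-2.2],[5,12,-8,3,0.3,-2.2],[0,5,-4,0,0,0],[0,0,0,0,0,0],[0,0,0,0,0,0]]' 1
python3 - <<'E'
from h import *
st()
a=np.radians(12)
delta([552-19*np.sin(a),-218,160],frame([-np.sin(a),0,-np.cos(a)],[0,-1,0]))
w=get_image("wrist"); cv2.imwrite("pics/w1.png",w["pixels"][:,:,::-1])
E
```

```text
time_s: 1.95
eef_pos: [555.4, -226.2, 206.4]
tcp_rot: [[-0.196, 0.98, 0.017], [-0.002, 0.017, -1.0], [-0.981, -0.196, -0.002]]
force: [0.4, 0.5, 0.7]
opening: 88.1
t 1.95 tcp [ 555.4 -226.2  206.4] J [-30.4  22.4  81.5  -5.8  85.8  59.5] F [0.4 0.5 0.7] open 88.1
[[-0.196  0.98   0.017]
 [-0.002  0.017 -1.   ]
 [-0.981 -0.196 -0.002]]
d tool mm [46.9  2.  -8.3] rot deg [ 0.97  0.1  -0.69]
```

View pics/w1.png

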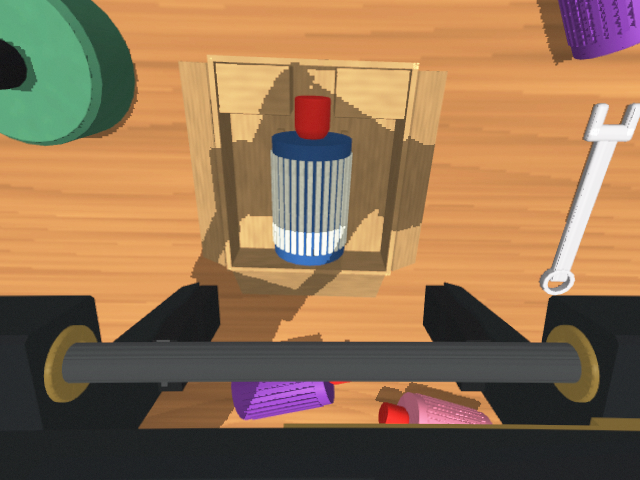

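```bash

python3 - <<'E'
from h import *
w=get_image("wrist"); 
for uv,z in [((312.5,98),50),((311.5,146),60),((310,190),50),((309.5,240),60),((271,190),40),((350,190),40),((312,132),60)]: print(uv,onz(w,uv,z).round(1))
E
```

```text
(312.5, 98) [ 624.8 -219.5   50. ]
(311.5, 146) [ 592.5 -219.3   60. ]
(310, 190) [ 555.2 -218.    50. ]
(309.5, 240) [ 514.9 -218.    60. ]
(271, 190) [ 551.4 -184.9   40. ]
(350, 190) [ 552.6 -251.4   40. ]
(312, 132) [ 602.6 -219.6   60. ]
```

```bash

python3 -m pendant '[[20,1,-4,0.9,0,-0.7],[20,0.6,-4,0.9,0,0],[10,0,0,0,0,0],[0,0,0,0,0,0],[0,0,0,0,0,0],[0,0,0,0,0,0],[0,0,0,0,0,0],[0,0,0,0,0,0]]' 1
python3 - <<'E'
from h import *
st()
a=np.radians(12)
delta([548,-218.3,21.5],frame([-np.sin(a),0,-np.cos(a)],[-0.016,-1,0]))
E
```

```text
time_s: 2.85
eef_pos: [544.7, -220.9, 156.2]
tcp_rot: [[-0.206, 0.978, -0.021], [-0.003, -0.022, -1.0], [-0.979, -0.206, 0.008]]
force: [-0.4, -0.9, 0.2]
opening: 87.8
t 2.85 tcp [ 544.7 -220.9  156.2] J [-30.4  24.2  85.2  -6.2  80.8  62.4] F [-0.4 -0.9  0.2] open 87.8
[[-0.206  0.978 -0.021]
 [-0.003 -0.022 -1.   ]
 [-0.979 -0.206  0.008]]
d tool mm [131.1  30.9  -3.7] rot deg [-0.35  0.18 -0.12]
```

```bash

python3 -m pendant '[[15,8,-2,0,0,0],[20,8,-1.5,0,0,0],[20,8,0,0,0,0],[20,6,0,0,0,0],[20,1,0,0,0,0],[18,0,0,0,0,0],[10,0,0,0,0,0],[0,0,0,0,0,0]]' 1
python3 - <<'E'
from h import *
st()
a=np.radians(12)
delta([548,-218.3,21.5],frame([-np.sin(a),0,-np.cos(a)],[-0.016,-1,0]))
w=get_image("wrist"); cv2.imwrite("pics/w2.png",w["pixels"][:,:,::-1])
E
```

```text
time_s: 3.65
eef_pos: [552.8, -217.4, 20.0]
tcp_rot: [[-0.203, 0.979, -0.02], [-0.004, -0.021, -1.0], [-0.979, -0.202, 0.008]]
force: [0.2, -0.3, -0.3]
opening: 87.9
t 3.65 tcp [ 552.8 -217.4   20. ] J [-29.7  35.2  87.1  -6.4  68.   64.4] F [ 0.2 -0.3 -0.3] open 87.9
[[-0.203  0.979 -0.02 ]
 [-0.004 -0.021 -1.   ]
 [-0.979 -0.202  0.008]]
d tool mm [-0.5 -4.9  1. ] rot deg [-0.32  0.23 -0.31]
```

View pics/w2.png

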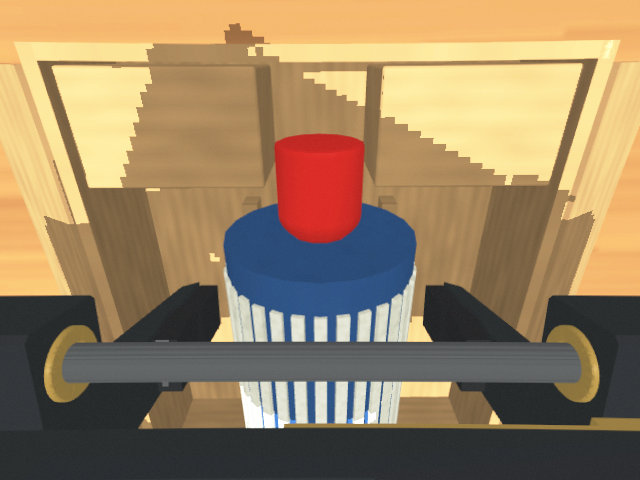

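```bash

python3 -m pendant '[[0,0,0,0,0,0],[0,0,0,0,0,0],[0,0,0,0,0,0],[0,0,0,0,0,0],[0,0,0,0,0,0],[0,0,0,0,0,0],[0,0,0,0,0,0],[0,0,0,0,0,0]]' 0 40
python3 -m pendant '[[-10,2,0,0,0,0],[-15,4,0,0,0,0],[-20,4,0,0,0,0],[-20,4,0,0,0,0],[-30,4,0,0,0,0],[-30,4,0,0,0,0],[-20,4,0,0,0,0],[0,0,0,0,0,0]]' 0 40
python3 - <<'E'
from h import *
st()
w=get_image("wrist"); cv2.imwrite("pics/w3.png",w["pixels"][:,:,::-1])
E
```

```text
time_s: 4.5
eef_pos: [555.5, -218.4, 23.4]
tcp_rot: [[-0.197, 0.98, -0.02], [-0.007, -0.022, -1.0], [-0.98, -0.197, 0.011]]
force: [0.2, -0.0, -2.6]
opening: 63.2
time_s: 5.3
eef_pos: [611.6, -217.0, 167.5]
tcp_rot: [[-0.199, 0.98, -0.02], [-0.004, -0.022, -1.0], [-0.98, -0.199, 0.009]]
force: [0.0, -0.3, -3.0]
opening: 63.0
t 5.3 tcp [ 611.6 -217.   167.5] J [-27.3  30.7  74.6  -5.5  84.9  64.8] F [ 0.  -0.3 -3. ] open 63.0
[[-0.199  0.98  -0.02 ]
 [-0.004 -0.022 -1.   ]
 [-0.98  -0.199  0.009]]
```

View pics/w3.png

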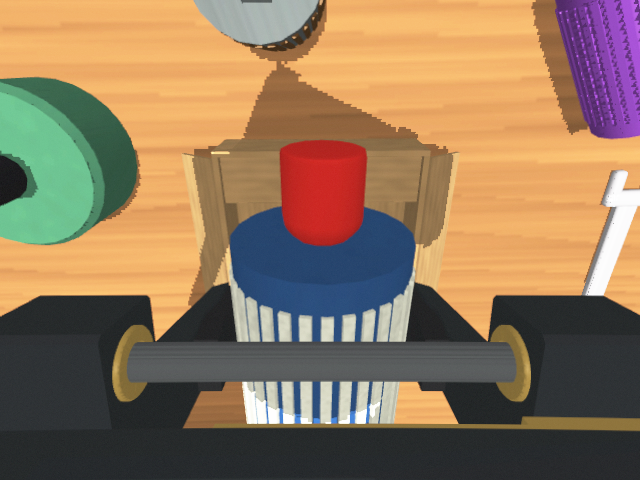

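```bash
cat >> h.py <<'E'
def tool(az,down):
    "tool leaning: knob azimuth az deg; down=90-> pointing at az horizontally is 0; pointing angle below horizontal"
    a=np.radians(az);b=np.radians(down);k=np.array([np.cos(a),np.sin(a),0])
    x=np.cos(b)*k+[0,0,-np.sin(b)]; return frame(x,[np.sin(a),-np.cos(a),0])
E
python3 - <<'E'
from h import *
delta([700,60,230],tool(88,101.5)); delta([700,60,230],tool(45,101.5))
E
```

```text
d tool mm [ -81.7   68.8 -277.9] rot deg [-87.42 -17.51   0.43]
d tool mm [ -81.7   68.8 -277.9] rot deg [-45.31  -8.84   0.28]
```

```bash

python3 -m pendant '[[-20,5,-30,0,0,0],[-20,5,-35,0,0,0],[-10,2,-35,0,0,0],[0,0,-35,0,0,0],[0,0,-35,0,0,0],[0,0,-10,-7,-1.4,0],[0,0,0,-7,-1.4,0],[0,0,0,-7,-1.4,0]]' 
python3 - <<'E'
from h import *
st();delta([700,60,230],tool(88,101.5))
E
```

```text
time_s: 6.15
eef_pos: [627.6, -30.1, 198.0]
tcp_rot: [[-0.211, 0.911, 0.353], [-0.071, 0.346, -0.936], [-0.975, -0.222, -0.009]]
force: [-0.7, -0.2, -4.0]
opening: 63.2
t 6.15 tcp [627.6 -30.1 198. ] J [-10.5  27.4  75.8  -6.2  88.1  59.6] F [-0.7 -0.2 -4. ] open 63.2
[[-0.211  0.911  0.353]
 [-0.071  0.346 -0.936]
 [-0.975 -0.222 -0.009]]
d tool mm [-52.8  90.  -59. ] rot deg [-65.72 -14.63   0.89]
```

```bash

python3 -m pendant '[[-20,20,0,-7,-1.5,0],[-20,20,0,-7,-1.5,0],[-10,20,0,-7,-1.5,0],[-5,20,0,-7,-1.5,0],[0,20,0,-7,-1.5,0],[0,20,0,-7,-1.5,0],[0,0,0,-7,-1.5,0],[0,0,0,-7,-1.5,0]]' 
python3 - <<'E'
from h import *
st();delta([700,100,230],tool(88,101.5))
E
```

```text
time_s: 6.95
eef_pos: [719.2, 51.6, 204.9]
tcp_rot: [[-0.083, 0.153, 0.985], [-0.2, 0.965, -0.167], [-0.976, -0.211, -0.049]]
force: [0.3, 0.3, -3.1]
opening: 63.3
t 6.95 tcp [719.2  51.6 204.9] J [ -0.3  34.7  64.3 -11.6  85.9  10.4] F [ 0.3  0.3 -3.1] open 63.3
[[-0.083  0.153  0.985]
 [-0.2    0.965 -0.167]
 [-0.976 -0.211 -0.049]]
d tool mm [-32.6  38.5 -28.3] rot deg [-6.89 -4.32  0.5 ]
```

```bash

python3 -m pendant '[[-10,20,0,-2,-1,7],[-5,20,0,-2,-1,7],[0,20,0,-2,-1,7],[0,20,0,-0.8,-1,7],[6,20,0,0,0,7],[10,20,0,0,0,7],[10,20,0,0,0,7],[10,15,0,0,0,7]]' 
python3 - <<'E'
from h import *
st();delta([740,270,130],tool(88,11.5))
E
```

```text
time_s: 7.75
eef_pos: [722.1, 222.3, 204.7]
tcp_rot: [[0.031, 0.031, 0.999], [0.716, 0.697, -0.044], [-0.698, 0.716, -0.0]]
force: [-0.4, 0.3, -4.7]
opening: 62.8
t 7.75 tcp [722.1 222.3 204.7] J [ -9.6  34.3  75.4  46.   81.3 -18.9] F [-0.4  0.3 -4.7] open 62.8
[[ 0.031  0.031  0.999]
 [ 0.716  0.697 -0.044]
 [-0.698  0.716 -0.   ]]
d tool mm [ 86.8 -19.7  15.8] rot deg [-0.28  0.47 32.76]
```

```bash

python3 -m pendant '[[15,0,4,0,0,6.5],[15,0,4,0,0,6.5],[15,-5,4,0,0,6.5],[5,-10,3,0,0,6.5],[0,-10,0,0,0,5],[0,-10,0,0,0,1.7],[0,0,0,0,0,0],[0,0,0,0,0,0]]' 
python3 - <<'E'
from h import *
st();delta([740,270,70],tool(88,11.5))
t=get_image("top"); s=get_image("scene");crop(t,190,60,200,150,4,"pics/t4.png"); crop(s,340,140,160,120,5,"pics/s4.png")
w=get_image("wrist"); cv2.imwrite("pics/w4.png",w["pixels"][:,:,::-1])
E
```

```text
time_s: 8.55
eef_pos: [728.5, 249.2, 120.4]
tcp_rot: [[0.045, 0.04, 0.998], [0.982, 0.184, -0.051], [-0.185, 0.982, -0.031]]
force: [1.0, 0.5, -3.1]
opening: 63.6
t 8.55 tcp [728.5 249.2 120.4] J [-14.   54.8  73.7  74.6  92.1 -38.1] F [ 1.   0.5 -3.1] open 63.6
[[ 0.045  0.04   0.998]
 [ 0.982  0.184 -0.051]
 [-0.185  0.982 -0.031]]
d tool mm [ 30.3 -45.2  12. ] rot deg [-1.94  0.57 -0.83]
```

View pics/s4.png

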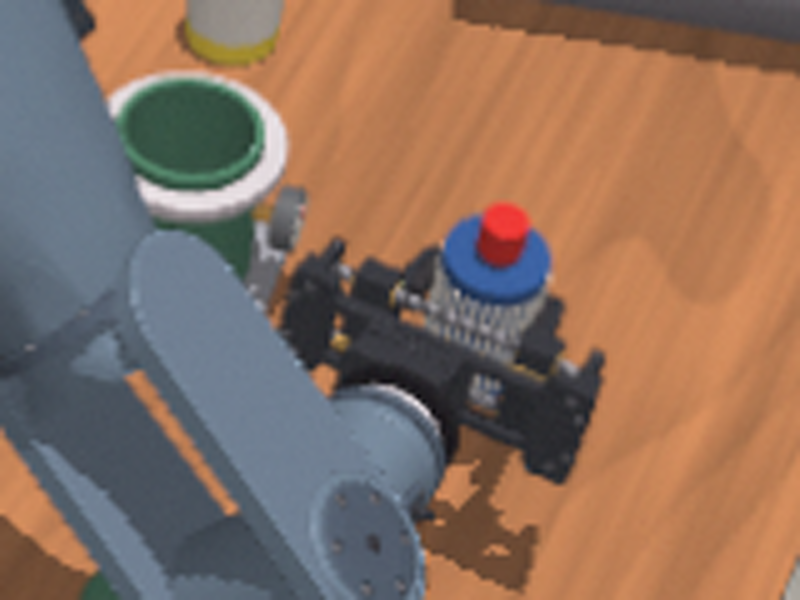

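View pics/t4.png

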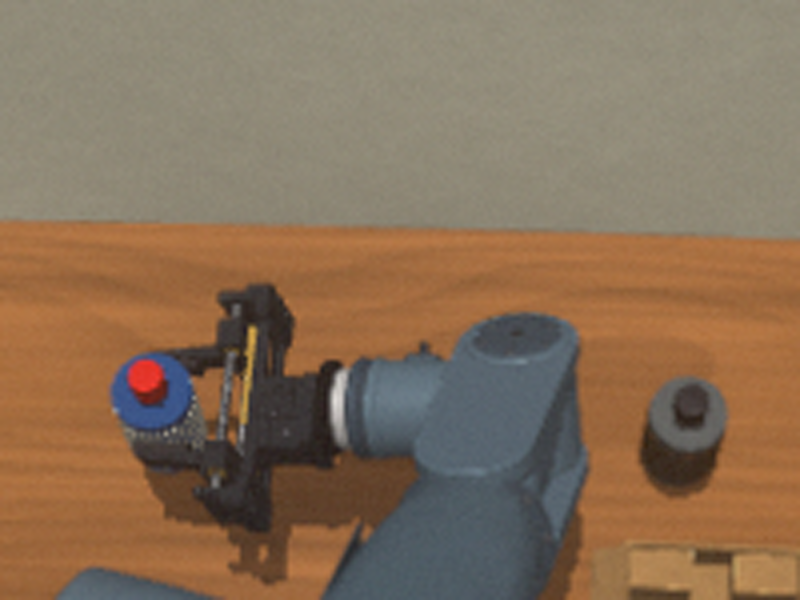

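View pics/w4.png

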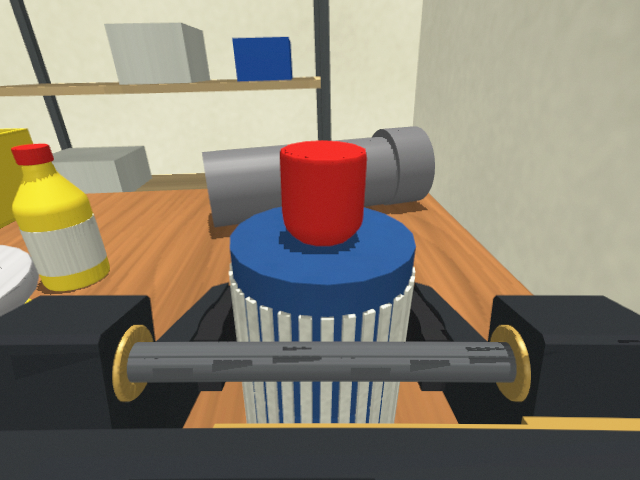

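```bash

cat >> h.py <<'E'
Rg=np.array([[-0.199,0.98,-0.02],[-0.004,-0.022,-1.0],[-0.98,-0.199,0.009]])
eT=Rg.T@np.array([1,-.016,0]); eT/=np.linalg.norm(eT)
E
python3 - <<'E'
from h import *
t=get_image("top"); s=get_image("scene");w=get_image("wrist")
R=sense()["tcp_rot"]; print("e world",(R@eT).round(3), "eT",eT.round(3))
T=lambda u,v,x0,y0,k:((u+.5)/k-.5+x0,(v+.5)/k-.5+y0)
# knob end centre triangulate
A=[];b=[]
for im,uv in ((t,T(147,377,190,60,4)),(s,T(506,216,340,140,5)),(w,(323,151))):
    e,d=ray(im,uv); M=np.eye(3)-np.outer(d,d); A.append(M); b.append(M@e); 
print("knob end",np.linalg.solve(sum(A),sum(b)).round(1))
X=np.linalg.solve(sum(A),sum(b))
for im in(t,s,w): print(proj(im,X).round(1))
print("table edge",onz(t,(290,115),0).round(0)); print("wrist",onz(t,T(518,330,190,60,4),180).round(0))
delta([760,318,72],R)
E
```

```text
e world [ 0.021 -0.015  1.   ] eT [-0.199  0.98  -0.004]
knob end [729.7 232.5 193. ]
[[226.4 153.5]]
[[440.9 182.8]]
[[318.7 152.2]]
table edge [956.  56.   0.]
wrist [780. -50. 180.]
d tool mm [ 78.2 -37.3  27.9] rot deg [-0. -0.  0.]
```

```bash

python3 -m pendant '[[12,0,6,0,0,0],[15,0,6,-0.6,0,-0.4],[15,0,6,-0.6,0,-0.4],[15,-3,6,0,0,0],[12,-7,4,0,0,0],[8,-10,0,0,0,0],[0,-10,0,0,0,0],[0,-7,0,0,0,0]]' 
python3 - <<'E'
from h import *
st();delta([760,318,61],sense()["tcp_rot"]);R=sense()["tcp_rot"]; print("e world",(R@eT).round(3))
s=get_image("scene");crop(s,340,120,160,120,5,"pics/s5.png"); 
E
```

```text
time_s: 9.65
eef_pos: [763.6, 325.8, 70.5]
tcp_rot: [[0.041, 0.006, 0.999], [0.979, 0.201, -0.042], [-0.201, 0.98, 0.002]]
force: [0.7, -0.3, -3.8]
opening: 63.0
t 9.65 tcp [763.6 325.8  70.5] J [ -7.4  62.4  65.5  77.8  86.8 -38.2] F [ 0.7 -0.3 -3.8] open 63.0
[[ 0.041  0.006  0.999]
 [ 0.979  0.201 -0.042]
 [-0.201  0.98   0.002]]
d tool mm [ -5.9 -10.9  -3.3] rot deg [ 0. -0.  0.]
e world [-0.006  0.003  1.   ]
```

View pics/s5.png

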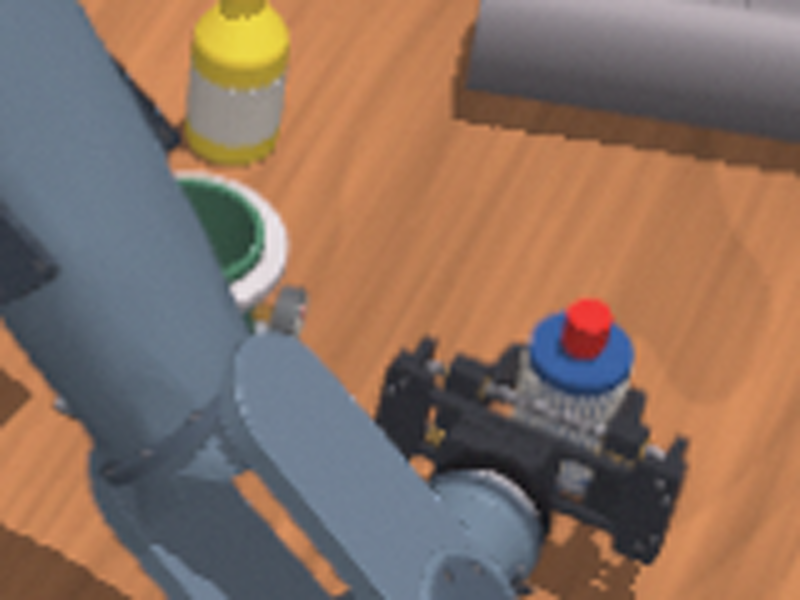

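```bash

python3 -m pendant '[[0.8,-4,0,0,0,0],[0.6,-3,0,0,0,0],[0.2,-1,0,0,0,0],[0.2,-1,0,0,0,0],[0.2,-1,0,0,0,0],[0.2,-1,0,0,0,0],[0,0,0,0,0,0],[0,0,0,0,0,0]]' 
python3 - <<'E'
from h import *
st()
E
```

```text
time_s: 10.5
eef_pos: [764.3, 323.3, 60.7]
tcp_rot: [[0.043, 0.006, 0.999], [0.979, 0.197, -0.043], [-0.197, 0.98, 0.003]]
force: [-1.5, 1.2, -1.1]
opening: 63.1
t 10.5 tcp [764.3 323.3  60.7] J [ -7.6  63.5  65.   77.9  86.9 -38.8] F [-1.5  1.2 -1.1] open 63.1
[[ 0.043  0.006  0.999]
 [ 0.979  0.197 -0.043]
 [-0.197  0.98   0.003]]
```

```bash

python3 -m pendant '[[0.2,-1,0,0,0,0],[0.2,-1,0,0,0,0],[0,0,0,0,0,0],[0,0,0,0,0,0],[0,0,0,0,0,0],[0,0,0,0,0,0],[0,0,0,0,0,0],[0,0,0,0,0,0]]' 
python3 - <<'E'
from h import *
st()
E
```

```text
time_s: 11.3
eef_pos: [764.4, 323.5, 60.6]
tcp_rot: [[0.042, 0.004, 0.999], [0.98, 0.195, -0.041], [-0.195, 0.981, 0.004]]
force: [-2.4, 0.6, 2.2]
opening: 63.4
t 11.3 tcp [764.4 323.5  60.6] J [ -7.6  63.6  64.8  78.   87.  -38.9] F [-2.4  0.6  2.2] open 63.4
[[ 0.042  0.004  0.999]
 [ 0.98   0.195 -0.041]
 [-0.195  0.981  0.004]]
```

```bash

python3 -m pendant '[[0,0,0,0,0,0],[0,0,0,0,0,0],[0,0,0,0,0,0],[0,0,0,0,0,0],[0,0,0,0,0,0],[0,0,0,0,0,0],[0,0,0,0,0,0],[0,0,0,0,0,0]]' 1 40
python3 - <<'E'
from h import *
st()
s=get_image("scene");crop(s,360,150,120,90,6,"pics/s6.png"); 
E
```

```text
time_s: 12.1
eef_pos: [766.1, 322.4, 59.7]
tcp_rot: [[0.046, 0.004, 0.999], [0.979, 0.197, -0.046], [-0.197, 0.98, 0.005]]
force: [-0.3, 1.4, 0.0]
opening: 88.0
t 12.1 tcp [766.1 322.4  59.7] J [ -7.7  63.7  64.8  78.   86.8 -38.9] F [-0.3  1.4  0. ] open 88.0
[[ 0.046  0.004  0.999]
 [ 0.979  0.197 -0.046]
 [-0.197  0.98   0.005]]
```

View pics/s6.png

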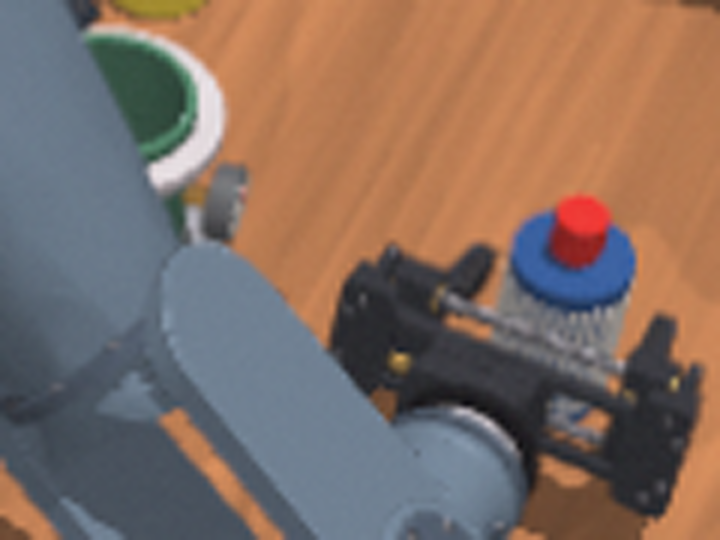

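```bash

python3 -m pendant '[[-12,1,0,0,0,0],[-20,5,0,0,0,0],[-20,20,0,0,0,0],[-10,30,0,0,0,0],[-8,40,0,0,0,0],[-8,40,0,0,0,0],[-8,40,0,0,0,0],[0,20,0,0,0,0]]' 1 40
python3 -m pendant '[[0,15,0,0,0,-7],[-5,10,0,0,0,-7],[-5,10,0,0,0,-7],[-5,10,0,0,0,-7],[-10,5,0,0,0,-7],[-15,0,0,0,0,-7],[-15,0,0,0,0,-7],[-15,0,0,0,0,-7]]' 1 40
python3 - <<'E'
from h import *
st()
t=get_image("top"); s=get_image("scene");w=get_image("wrist");crop(t,190,60,200,150,4,"pics/t7.png"); crop(s,340,120,160,120,5,"pics/s7.png");cv2.imwrite("pics/w7.png",w["pixels"][:,:,::-1])
E
```

```text
time_s: 12.95
eef_pos: [762.9, 262.8, 274.8]
tcp_rot: [[0.052, 0.012, 0.999], [0.979, 0.197, -0.053], [-0.198, 0.98, -0.002]]
force: [1.0, -0.4, 1.1]
opening: 87.9
time_s: 13.75
eef_pos: [761.5, 220.8, 371.2]
tcp_rot: [[0.018, 0.069, 0.997], [0.345, 0.936, -0.071], [-0.938, 0.346, -0.007]]
force: [0.6, 0.3, -0.2]
opening: 88.0
t 13.75 tcp [761.5 220.8 371.2] J [-0.4 32.3 50.5 20.3 95.8  6.1] F [ 0.6  0.3 -0.2] open 88.0
[[ 0.018  0.069  0.997]
 [ 0.345  0.936 -0.071]
 [-0.938  0.346 -0.007]]
```

View pics/s7.png

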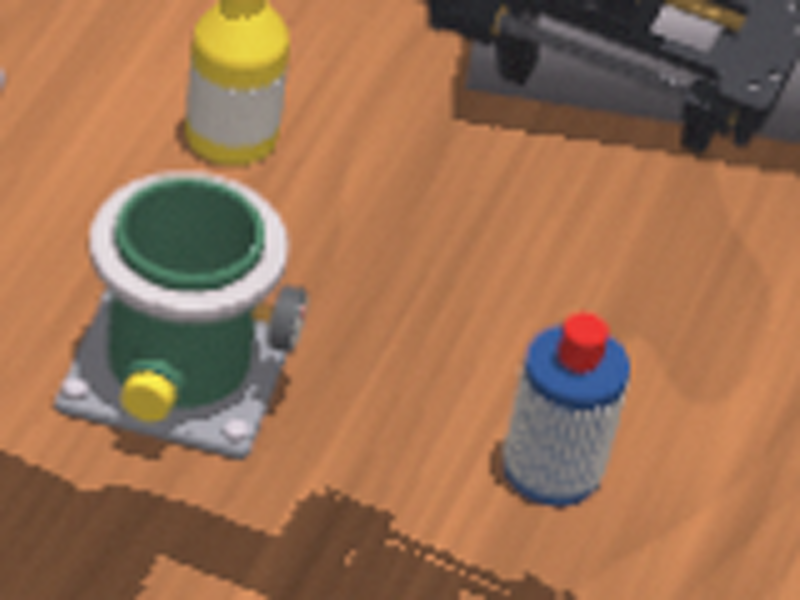

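View pics/t7.png

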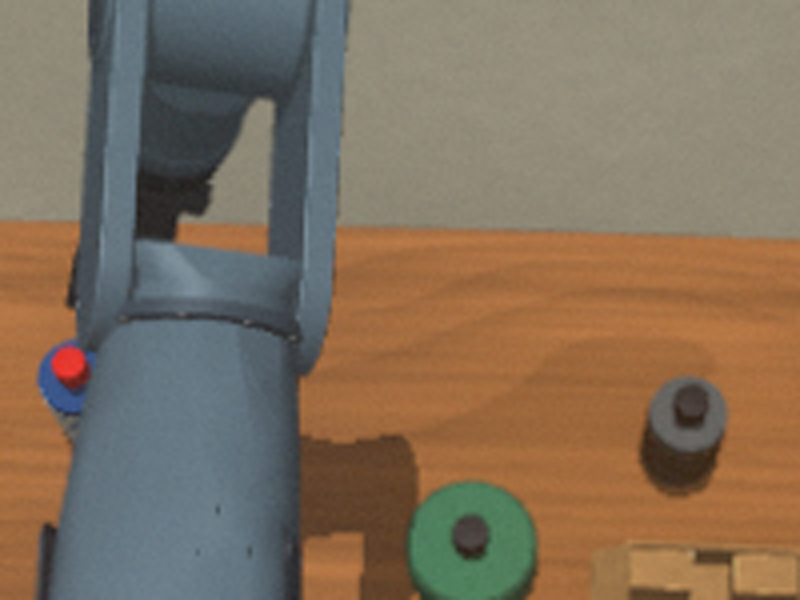

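View pics/w7.png

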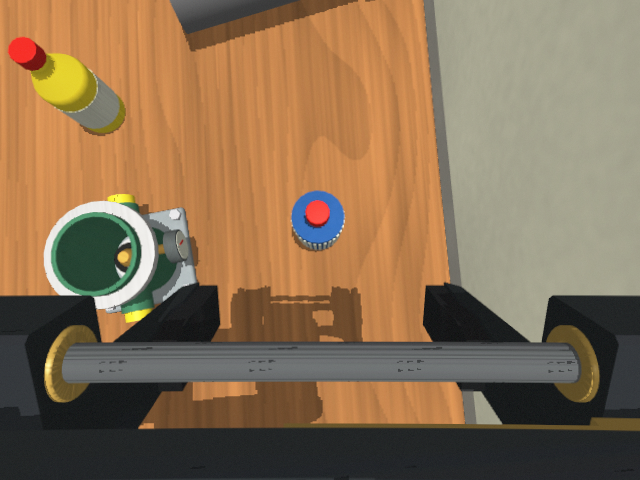

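```bash

python3 - <<'E'
from h import *
t=get_image("top"); s=get_image("scene");w=get_image("wrist")
T=lambda u,v,x0,y0,k:((u+.5)/k-.5+x0,(v+.5)/k-.5+y0)
for im,uv in ((t,T(70,358,190,60,4)),(s,T(586,327,340,120,5)),(w,(317.5,209))): print(onz(im,uv,130).round(1))
print("flange w",onz(w,(101,256.5),118).round(1),"spig",onz(w,(124,257),68).round(1))
delta([765,310,210],tool(86,90))
crop(w,30,180,160,120,5,"pics/w7h.png");crop(w,270,170,100,75,8,"pics/w7e.png")
E
```

```text
[767.7 309.1 130. ]
[762.8 309.3 130. ]
[760.3 310.7 130. ]
flange w [515.1 275.9 118. ] spig [513.4 278.7  68. ]
d tool mm [178.1  27.   -0.2] rot deg [ -0.13  -0.69 -20.67]
```

View pics/w7e.png

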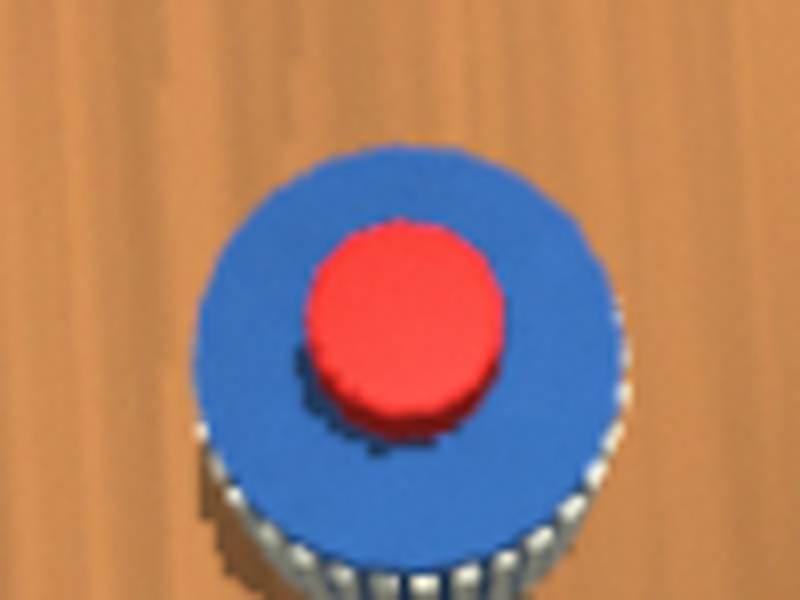

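View pics/w7h.png

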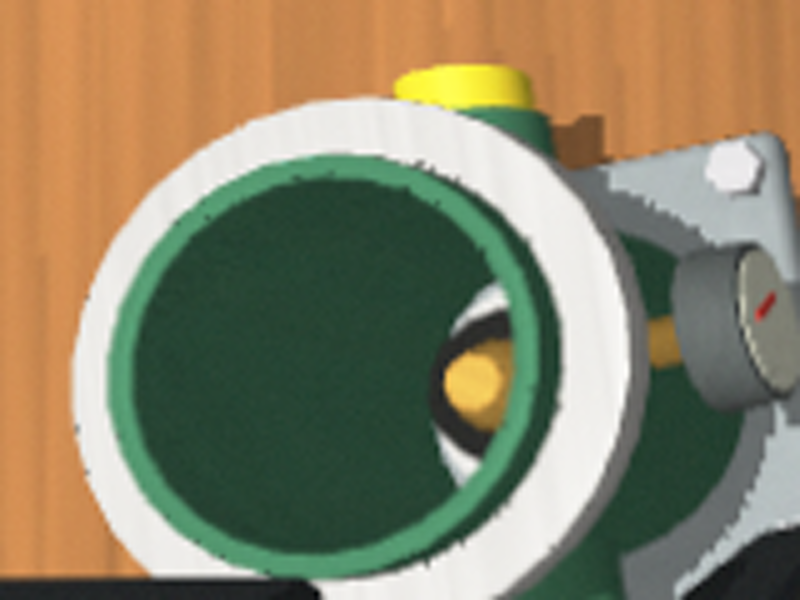

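```bash

python3 -m pendant '[[20,8,0,0,0,-7],[25,12,0,0,-0.7,-7],[30,15,0,0,0,-6.6],[30,20,0,0,0,0],[25,15,0,0,0,0],[25,5,0,0,0,0],[0,0,0,0,0,0],[0,0,0,0,0,0]]' 1 40
python3 - <<'E'
from h import *
st()
delta([763,310,104],tool(86,90))
w=get_image("wrist");cv2.imwrite("pics/w8.png",w["pixels"][:,:,::-1])
E
```

```text
time_s: 14.85
eef_pos: [762.4, 301.9, 194.0]
tcp_rot: [[-0.032, 0.085, 0.996], [-0.007, 0.996, -0.086], [-0.999, -0.01, -0.032]]
force: [0.2, 0.2, 0.6]
opening: 88.3
t 14.85 tcp [762.4 301.9 194. ] J [13.3 45.6 47.7  0.  88.6 18.2] F [0.2 0.2 0.6] open 88.3
[[-0.032  0.085  0.996]
 [-0.007  0.996 -0.086]
 [-0.999 -0.01  -0.032]]
d tool mm [89.8  9.   2.8] rot deg [-0.91 -1.81  0.54]
```

View pics/w8.png

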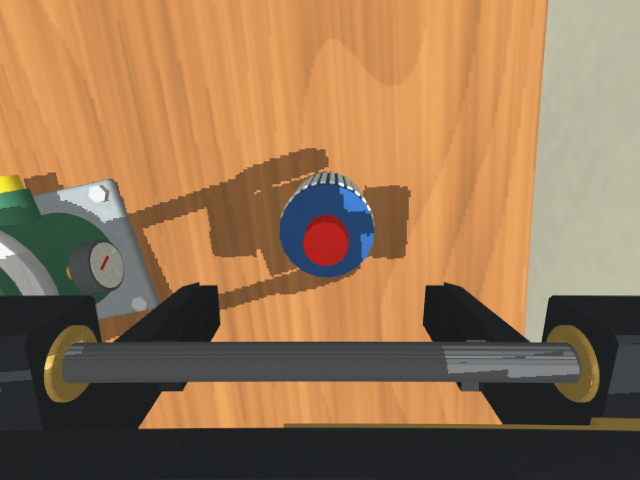

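```bash

python3 - <<'E'
from h import *
w=get_image("wrist");print(onz(w,(326,243.5),130).round(1))
E
python3 -m pendant '[[0,4,1,-0.5,-1,0.3],[0,4,0,-0.4,-0.8,0.2],[0,0,0,0,0,0],[0,0,0,0,0,0],[0,0,0,0,0,0],[0,0,0,0,0,0],[0,0,0,0,0,0],[0,0,0,0,0,0]]' 1 40
python3 - <<'E'
from h import *
st();delta([763,310,104],tool(86,90))
w=get_image("wrist");crop(w,240,160,160,120,5,"pics/w9.png")
E
```

```text
[763.6 310.  130. ]
time_s: 15.75
eef_pos: [767.9, 308.5, 203.5]
tcp_rot: [[0.015, 0.072, 0.997], [0.003, 0.997, -0.072], [-1.0, 0.004, 0.014]]
force: [-0.3, -0.0, 0.5]
opening: 88.1
t 15.75 tcp [767.9 308.5 203.5] J [13.7 44.2 48.9 -0.  86.1 17.8] F [-0.3 -0.   0.5] open 88.1
[[ 0.015  0.072  0.997]
 [ 0.003  0.997 -0.072]
 [-1.     0.004  0.014]]
d tool mm [99.4  0.7 -6.4] rot deg [-0.1   0.83 -0.23]
```

View pics/w9.png

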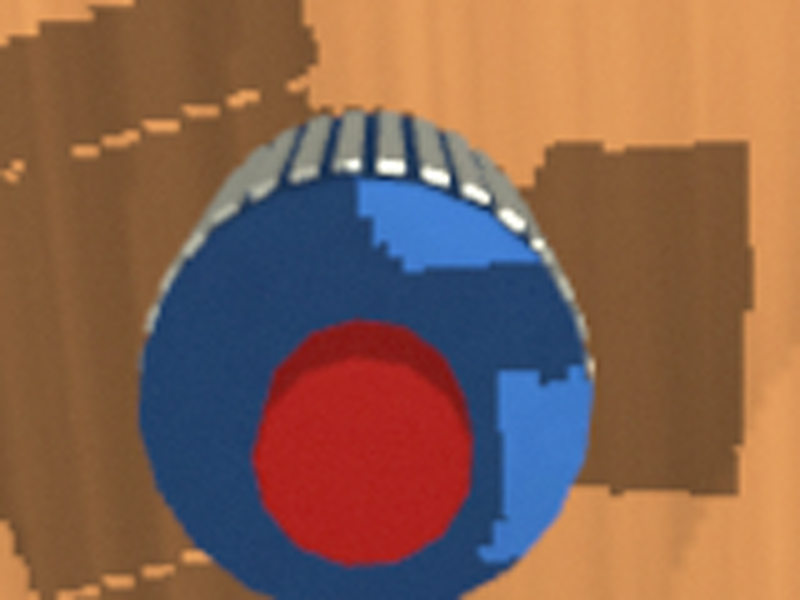

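```bash

python3 - <<'E'
from h import *
w=get_image("wrist");print(onz(w,(312.5,251.2),130).round(1))
E
python3 -m pendant '[[15,0.5,-3,0,0.8,0],[20,0.5,-2.5,0,0,0],[20,0,0,0,0,0],[20,0,0,0,0,0],[12,0,0,0,0,0],[8,0,0,0,0,0],[0,0,0,0,0,0],[0,0,0,0,0,0]]' 1 40
python3 - <<'E'
from h import *
st();delta([763.5,310,104],tool(86,90))
w=get_image("wrist");cv2.imwrite("pics/w10.png",w["pixels"][:,:,::-1])
E
```

```text
[763.6 310.7 130. ]
time_s: 16.65
eef_pos: [760.3, 310.1, 98.6]
tcp_rot: [[-0.007, 0.072, 0.997], [0.003, 0.997, -0.072], [-1.0, 0.003, -0.007]]
force: [-0.7, 0.2, 0.3]
opening: 87.8
t 16.65 tcp [760.3 310.1  98.6] J [13.8 48.8 53.4  0.3 78.1 17.9] F [-0.7  0.2  0.3] open 87.8
[[-0.007  0.072  0.997]
 [ 0.003  0.997 -0.072]
 [-1.     0.003 -0.007]]
d tool mm [-5.4  0.1  3.1] rot deg [-0.12 -0.41 -0.17]
```

View pics/w10.png

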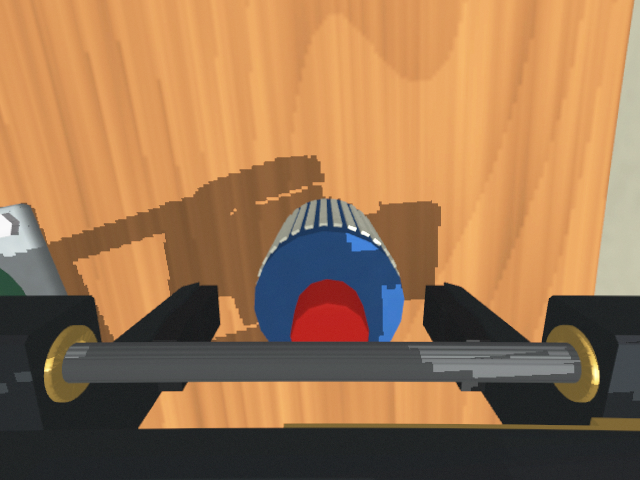

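```bash

python3 -m pendant '[[-4,0,2,0,-0.4,-0.2],[-1.5,0,1,0,0,0],[0,0,0,0,0,0],[0,0,0,0,0,0],[0,0,0,0,0,0],[0,0,0,0,0,0],[0,0,0,0,0,0],[0,0,0,0,0,0]]' 1 40
python3 - <<'E'
from h import *
st();delta([763.5,310,104],tool(86,90))
E
```

```text
time_s: 17.5
eef_pos: [765.9, 310.4, 109.9]
tcp_rot: [[0.007, 0.072, 0.997], [0.001, 0.997, -0.072], [-1.0, 0.001, 0.007]]
force: [-1.5, 0.8, -0.5]
opening: 88.1
t 17.5 tcp [765.9 310.4 109.9] J [13.9 48.4 52.8 -0.1 78.4 18. ] F [-1.5  0.8 -0.5] open 88.1
[[ 0.007  0.072  0.997]
 [ 0.001  0.997 -0.072]
 [-1.     0.001  0.007]]
d tool mm [ 5.9 -0.6 -2.4] rot deg [-0.12  0.42 -0.07]
```

```bash

python3 -m pendant '[[3,0,-2,0,0.2,0],[2,0,0,0,0,0],[0,0,0,0,0,0],[0,0,0,0,0,0],[0,0,0,0,0,0],[0,0,0,0,0,0],[0,0,0,0,0,0],[0,0,0,0,0,0]]' 1 40
python3 - <<'E'
from h import *
st();delta([763.5,310,104],tool(86,90))
E
```

```text
time_s: 18.3
eef_pos: [763.4, 310.5, 103.7]
tcp_rot: [[0.002, 0.072, 0.997], [0.001, 0.997, -0.072], [-1.0, 0.001, 0.002]]
force: [0.4, -0.1, -0.3]
opening: 88.0
t 18.3 tcp [763.4 310.5 103.7] J [13.9 48.6 53.2  0.  78.1 18. ] F [ 0.4 -0.1 -0.3] open 88.0
[[ 0.002  0.072  0.997]
 [ 0.001  0.997 -0.072]
 [-1.     0.001  0.002]]
d tool mm [-0.3 -0.5  0.1] rot deg [-0.12  0.14 -0.06]
```

```bash

python3 -m pendant '[[0,0,0,0,0,0],[0,0,0,0,0,0],[0,0,0,0,0,0],[0,0,0,0,0,0],[0,0,0,0,0,0],[0,0,0,0,0,0],[0,0,0,0,0,0],[0,0,0,0,0,0]]' 0 55
python3 -m pendant '[[0,0,0,0,0,0],[0,0,0,0,0,0],[0,0,0,0,0,0],[0,0,0,0,0,0],[-10,0,0,0,0,0],[-20,0,0,0,0,0],[-30,0,0,0,0,0],[-30,0,0,0,0,0]]' 0 55
python3 - <<'E'
from h import *
st();delta([514.8,278.4,290],tool(86,90))
E
```

```text
time_s: 19.1
eef_pos: [763.6, 310.5, 104.0]
tcp_rot: [[0.003, 0.072, 0.997], [0.001, 0.997, -0.072], [-1.0, 0.001, 0.003]]
force: [0.6, 0.2, -0.2]
opening: 26.3
time_s: 19.9
eef_pos: [758.0, 309.1, 185.5]
tcp_rot: [[-0.016, 0.072, 0.997], [-0.004, 0.997, -0.072], [-1.0, -0.005, -0.016]]
force: [1.0, 0.5, -3.0]
opening: 26.0
t 19.9 tcp [758.  309.1 185.5] J [13.9 44.9 49.7  0.  86.3 18. ] F [ 1.   0.5 -3. ] open 26.0
[[-0.016  0.072  0.997]
 [-0.004  0.997 -0.072]
 [-1.    -0.005 -0.016]]
d tool mm [-100.4  -48.6 -242. ] rot deg [-0.12 -0.92  0.29]
```

```bash

python3 -m pendant '[[-30,0,0,0,0,0],[-35,0,0,0,-0.4,0.2],[-30,0,0,0,-0.4,0],[0,0,0,0,0,0],[0,-4,-20,0,0,0],[0,-5,-30,0,0,0],[0,0,0,0,0,0],[0,0,0,0,0,0]]' 
python3 - <<'E'
from h import *
st();delta([514.8,278.4,290],tool(86,90))
t=get_image("top"); s=get_image("scene");crop(t,160,100,160,120,5,"pics/t11.png"); crop(s,340,60,160,120,5,"pics/s11.png");w=get_image("wrist");cv2.imwrite("pics/w11.png",w["pixels"][:,:,::-1])
E
```

```text
time_s: 20.7
eef_pos: [704.0, 302.6, 278.9]
tcp_rot: [[-0.011, 0.072, 0.997], [-0.004, 0.997, -0.072], [-1.0, -0.004, -0.011]]
force: [0.3, 0.0, -4.4]
opening: 26.3
t 20.7 tcp [704.  302.6 278.9] J [14.4 34.2 55.8 -0.  90.7 18.6] F [ 0.3  0.  -4.4] open 26.3
[[-0.011  0.072  0.997]
 [-0.004  0.997 -0.072]
 [-1.    -0.004 -0.011]]
d tool mm [  -8.9  -37.9 -187.1] rot deg [-0.15 -0.61  0.25]
```

View pics/s11.png

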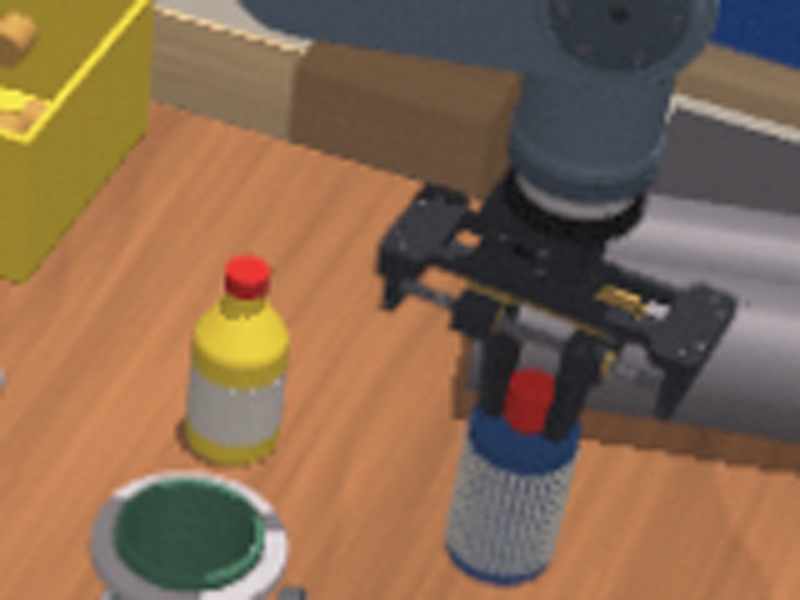

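View pics/w11.png

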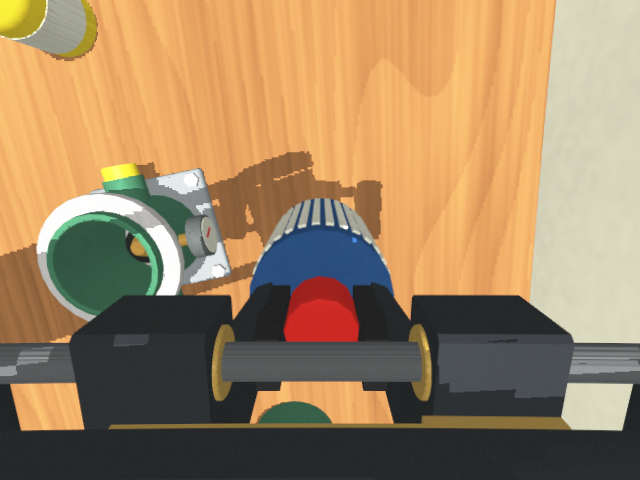

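```bash

python3 - <<'E'
from h import *
w=get_image("wrist");s=sense();p=s["eef_pos"];R=s["tcp_rot"]
crop(w,230,180,180,135,4,"pics/w11c.png")
def cir(off,r):
    a=np.linspace(0,2*np.pi,180); L=np.c_[0*a+off[0],off[1]+r*np.cos(a),off[2]+r*np.sin(a)]
    return proj(w,p+L@R.T)
for dy in(-6,-3,0,3,6):
    c=cir([4,dy,0],32); f=cir([104,dy,0],32); print(dy,"top disc u",c[:,0].min().round(1),c[:,0].max().round(1),"vmin",c[:,1].min().round(1),"foot vmin",f[:,1].min().round(1), "foot u",f[:,0].min().round(1),f[:,0].max().round(1),"knobend c",cir([-26,dy,0],0)[0].round(1))
E
```

```text
-6 top disc u 250.1 394.1 vmin 241.6 foot vmin 204.8 foot u 276.7 367.1 knobend c [322.2 347. ]
-3 top disc u 249.8 394.5 vmin 234.8 foot vmin 200.4 foot u 276.6 367.2 knobend c [322.2 339.6]
0 top disc u 249.4 394.8 vmin 227.8 foot vmin 196.0 foot u 276.4 367.4 knobend c [322.2 332.1]
3 top disc u 249.1 395.2 vmin 220.8 foot vmin 191.6 foot u 276.3 367.5 knobend c [322.2 324.5]
6 top disc u 248.8 395.5 vmin 213.6 foot vmin 187.2 foot u 276.2 367.7 knobend c [322.3 316.9]
```

View pics/w11c.png

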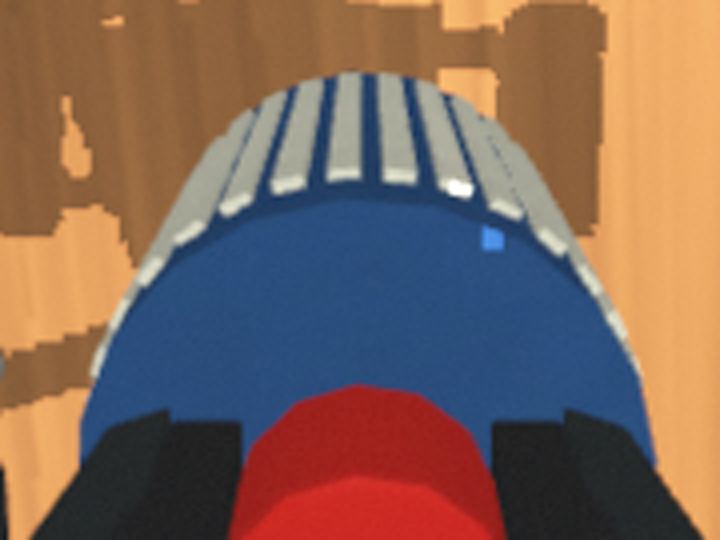

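```bash

python3 -m pendant '[[0,-5,-25,0,0,0],[0,-8,-35,0,0,0],[0,-8,-35,0,0,0],[0,-8,-35,0,-0.3,0.2],[0,-6,-30,0,-0.3,0],[0,-3,-15,0,0,0],[0,0,0,0,0,0],[0,0,0,0,0,0]]' 
python3 - <<'E'
from h import *
st();delta([514.8,279,260],tool(86,90))
t=get_image("top"); s=get_image("scene");crop(t,160,160,120,90,6,"pics/t12.png"); crop(s,320,100,120,90,6,"pics/s12.png");w=get_image("wrist");cv2.imwrite("pics/w12.png",w["pixels"][:,:,::-1])
E
```

```text
time_s: 21.7
eef_pos: [529.2, 276.4, 280.3]
tcp_rot: [[0.008, 0.076, 0.997], [0.001, 0.997, -0.076], [-1.0, 0.002, 0.008]]
force: [0.3, 0.2, -3.5]
opening: 26.3
t 21.7 tcp [529.2 276.4 280.3] J [16.2 11.  86.5 -0.1 82.  20.6] F [ 0.3  0.2 -3.5] open 26.3
[[ 0.008  0.076  0.997]
 [ 0.001  0.997 -0.076]
 [-1.     0.002  0.008]]
d tool mm [ 20.1   1.5 -14.7] rot deg [-0.37  0.48 -0.11]
```

View pics/s12.png

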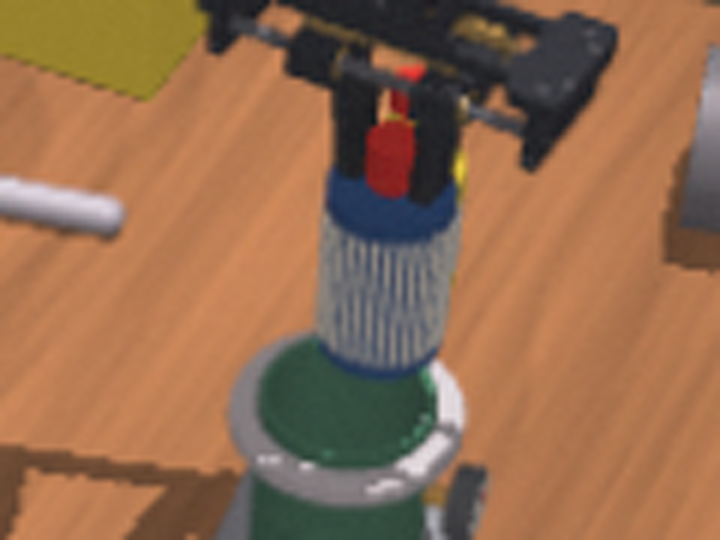

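View pics/w12.png

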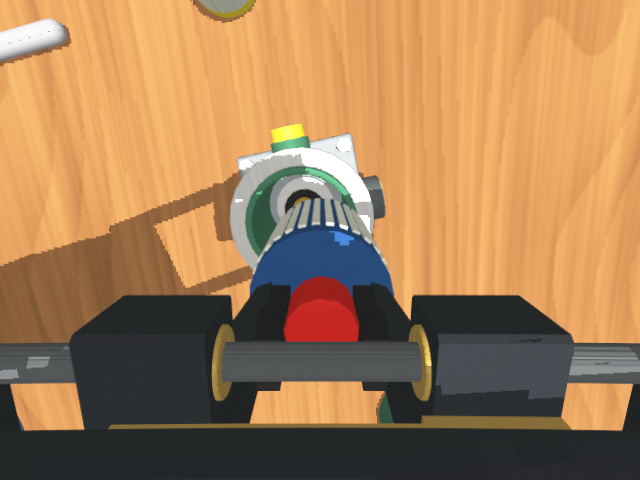

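```bash

python3 -m pendant '[[5,1,-8,-0.3,0.3,0],[5,0.5,-6,0,0.2,0],[0,0,-1,0,0,0],[0,0,0,0,0,0],[0,0,0,0,0,0],[0,0,0,0,0,0],[0,0,0,0,0,0],[0,0,0,0,0,0]]' 
python3 - <<'E'
from h import *
st();delta([514.8,279,260],tool(86,90))
s=get_image("scene");crop(s,330,110,100,75,8,"pics/s13.png");w=get_image("wrist");crop(w,220,130,200,150,4,"pics/w13.png")
for c in [(514.8,278.5),(512,278.5),(514.8,275)]:
  f=proj(w,circ(c,62,118)); r=proj(w,circ(c,41,128)); print(c,"flange u",f[:,0].min(),f[:,0].max(),"vmin",f[:,1].min(),"bore u",r[:,0].min(),r[:,0].max(),"v",r[:,1].min())
E
```

```text
time_s: 22.65
eef_pos: [515.1, 278.9, 267.4]
tcp_rot: [[-0.003, 0.072, 0.997], [0.001, 0.997, -0.072], [-1.0, 0.001, -0.004]]
force: [0.2, 0.6, -4.1]
opening: 26.7
t 22.65 tcp [515.1 278.9 267.4] J [16.8 10.5 88.5  0.1 81.1 20.9] F [ 0.2  0.6 -4.1] open 26.7
[[-0.003  0.072  0.997]
 [ 0.001  0.997 -0.072]
 [-1.     0.001 -0.004]]
d tool mm [ 7.4  0.1 -0.2] rot deg [-0.12 -0.2  -0.06]
(514.8, 278.5) flange u 246.47143692655698 396.97183349916577 vmin 150.57781098917027 bore u 270.36032661713233 372.96305315472705 v 178.94810969465146
(512, 278.5) flange u 243.08005037565613 393.5486743744655 vmin 150.83989692296217 bore u 266.8626683329002 369.443156648047 v 179.20738034551232
(514.8, 275) flange u 246.99656521803735 397.0456352848738 vmin 155.1885576234917 bore u 270.82561364241747 373.1134592879331 v 183.52731716422
```

View pics/w13.png

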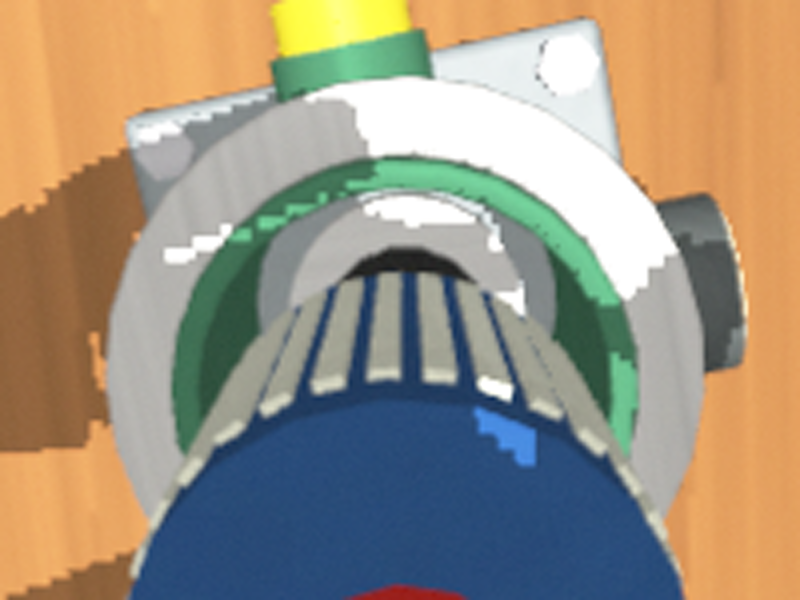

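View pics/s13.png

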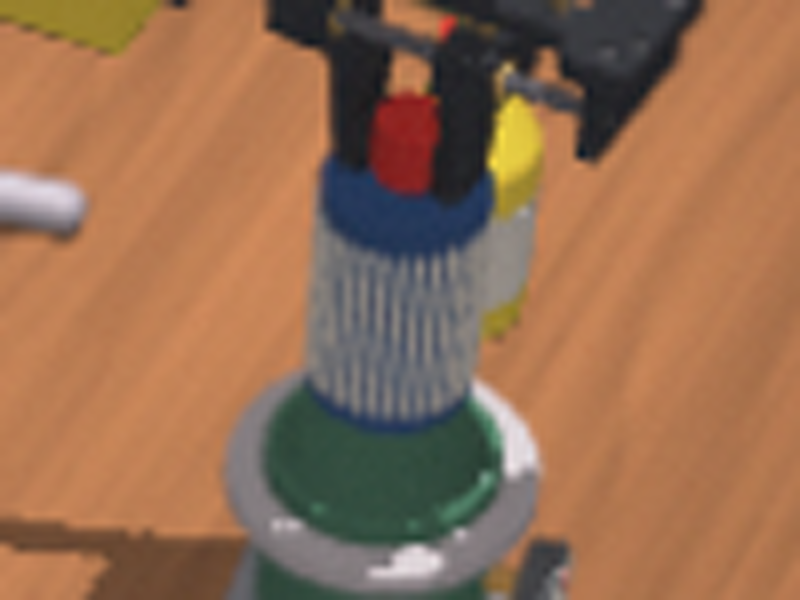

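```bash

python3 -m pendant '[[10,0,0,0,-0.1,0],[18,0,0,0,0,0],[18,0,0,0,0,0],[18,0,0,0,0,0],[10,0,0,0,0,0],[5,0,0,0,0,0],[0,0,0,0,0,0],[0,0,0,0,0,0]]' 
python3 - <<'E'
from h import *
st();delta([514.8,279,175],tool(86,90))
E
```

```text
time_s: 23.55
eef_pos: [515.1, 279.0, 183.8]
tcp_rot: [[-0.0, 0.072, 0.997], [0.001, 0.997, -0.072], [-1.0, 0.001, -0.0]]
force: [0.1, 0.4, -3.1]
opening: 26.0
t 23.55 tcp [515.1 279.  183.8] J [16.8 14.8 93.4  0.1 71.8 20.9] F [ 0.1  0.4 -3.1] open 26.0
[[-0.     0.072  0.997]
 [ 0.001  0.997 -0.072]
 [-1.     0.001 -0.   ]]
d tool mm [ 8.8 -0.  -0.3] rot deg [-0.12 -0.02 -0.08]
```

```bash

python3 -m pendant '[[4,0,0,0,0,0],[4,0,0,0,0,0],[4,0,0,0,0,0],[4,0,0,0,0,0],[4,0,0,0,0,0],[3,0,0,0,0,0],[3,0,0,0,0,0],[0,0,0,0,0,0]]' 
python3 - <<'E'
from h import *
st()
E
```

```text
time_s: 24.35
eef_pos: [516.0, 279.7, 157.8]
tcp_rot: [[0.003, 0.072, 0.997], [0.003, 0.997, -0.072], [-1.0, 0.003, 0.002]]
force: [-0.3, 0.6, -3.5]
opening: 26.6
t 24.35 tcp [516.  279.7 157.8] J [16.8 16.5 94.5  0.1 68.8 20.9] F [-0.3  0.6 -3.5] open 26.6
[[ 0.003  0.072  0.997]
 [ 0.003  0.997 -0.072]
 [-1.     0.003  0.002]]
```

Past the spigot tip with no lateral force; now push against the ring.

```bash

python3 -m pendant '[[3,0,0,0,0,0],[3,0,0,0,0,0],[3,0,0,0,0,0],[3,0,0,0,0,0],[3,0,0,0,0,0],[3,0,0,0,0,0],[3,0,0,0,0,0],[0,0,0,0,0,0]]' - 60
python3 - <<'E'
from h import *
st()
E
```

```text
time_s: 25.15
eef_pos: [516.8, 282.5, 151.7]
tcp_rot: [[0.006, 0.07, 0.998], [0.006, 0.998, -0.07], [-1.0, 0.007, 0.005]]
force: [-3.3, -0.7, -6.4]
opening: 26.3
t 25.15 tcp [516.8 282.5 151.7] J [17.  17.  94.7  0.3 67.9 20.9] F [-3.3 -0.7 -6.4] open 26.3
[[ 0.006  0.07   0.998]
 [ 0.006  0.998 -0.07 ]
 [-1.     0.007  0.005]]
```

```bash

python3 - <<'E'
from h import *
st(); s=sense(); print(s["moment"])
s=get_image("scene");crop(s,330,110,100,75,8,"pics/s14.png");w=get_image("wrist");crop(w,220,130,200,150,4,"pics/w14.png");st()
E
```

```text
t 25.15 tcp [516.8 282.5 151.7] J [17.  17.  94.7  0.3 67.9 20.9] F [-3.3 -0.7 -6.4] open 26.3
[[ 0.006  0.07   0.998]
 [ 0.006  0.998 -0.07 ]
 [-1.     0.007  0.005]]
[-0.3656507   0.67874461 -0.00565939]
t 25.25 tcp [517.1 282.5 151.4] J [17.  17.  94.7  0.3 67.8 20.9] F [-4.6 -1.1  2. ] open 26.5
[[ 0.006  0.07   0.998]
 [ 0.006  0.998 -0.07 ]
 [-1.     0.007  0.006]]
```

View pics/w14.png

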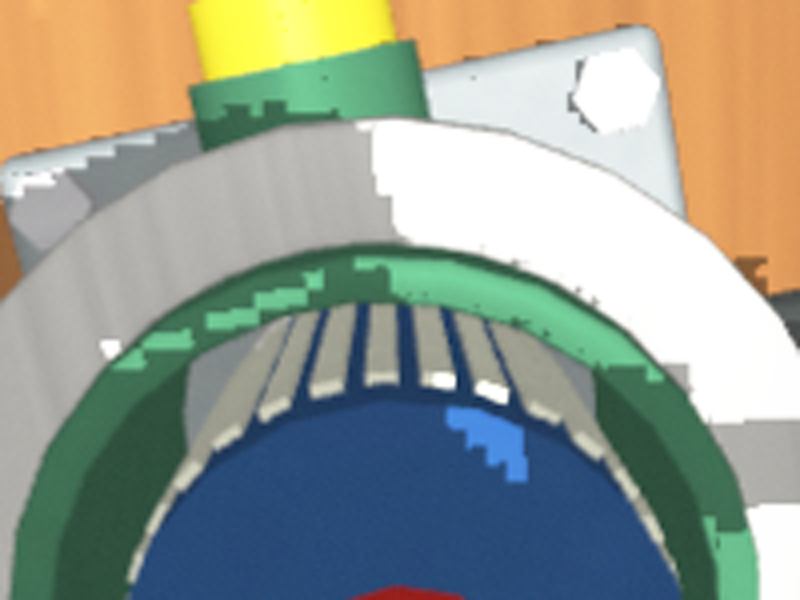

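View pics/s14.png

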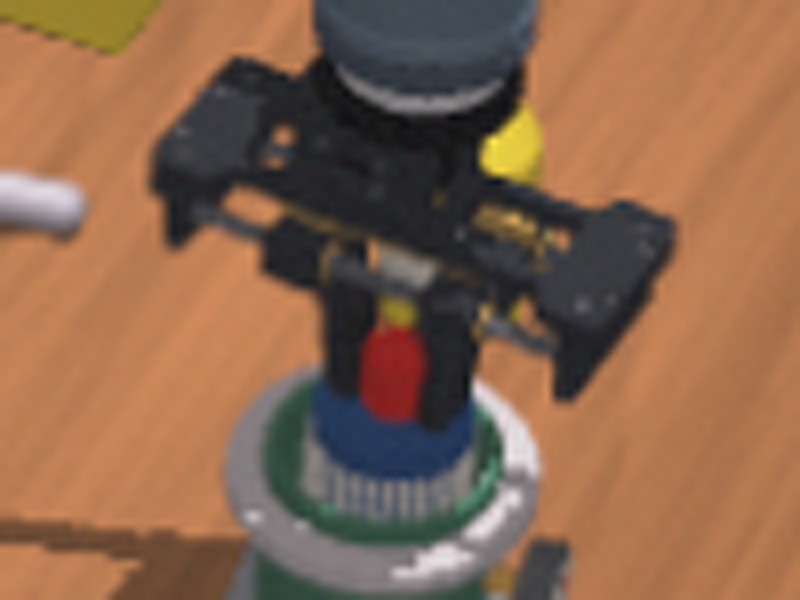

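```bash

python3 -m pendant '[[5,-2,-1.5,0,0,0],[7,-1.5,-1,0,0,0],[7,-1,-0.5,0,0.2,-0.2],[7,-0.5,-0.5,0,0,-0.2],[0,0,0,0,0,0],[0,0,0,0,0,0],[0,0,0,0,0,0],[0,0,0,0,0,0]]' - 60
python3 - <<'E'
from h import *
st()
E
```

```text
time_s: 26.05
eef_pos: [516.2, 281.3, 135.3]
tcp_rot: [[0.01, 0.069, 0.998], [0.006, 0.998, -0.069], [-1.0, 0.007, 0.01]]
force: [-2.9, -0.9, 0.9]
opening: 27.1
t 26.05 tcp [516.2 281.3 135.3] J [16.9 17.9 95.7  0.2 65.8 20.8] F [-2.9 -0.9  0.9] open 27.1
[[ 0.01   0.069  0.998]
 [ 0.006  0.998 -0.069]
 [-1.     0.007  0.01 ]]
```

```bash

python3 -m pendant '[[6,-1,-0.5,0,0.2,-0.2],[8,-0.5,-0.5,0,0.2,-0.2],[9,0,0,0,0,0],[9,0,0,0,0,0],[9,0,0,0,0,0],[9,0,0,0,0,0],[9,0,0,0,0,0],[9,0,0,0,0,0]]' - 60
python3 - <<'E'
from h import *
st()
s=get_image("scene");crop(s,330,110,100,75,8,"pics/s15.png")
E
```

```text
time_s: 26.85
eef_pos: [518.5, 282.2, 133.7]
tcp_rot: [[0.011, 0.063, 0.998], [-0.004, 0.998, -0.063], [-1.0, -0.003, 0.011]]
force: [-34.2, -13.8, 62.4]
opening: 26.4
t 26.85 tcp [518.5 282.2 133.7] J [17.3 18.4 95.2 -0.4 65.9 21. ] F [-34.2 -13.8  62.4] open 26.4
[[ 0.011  0.063  0.998]
 [-0.004  0.998 -0.063]
 [-1.    -0.003  0.011]]
```

View pics/s15.png

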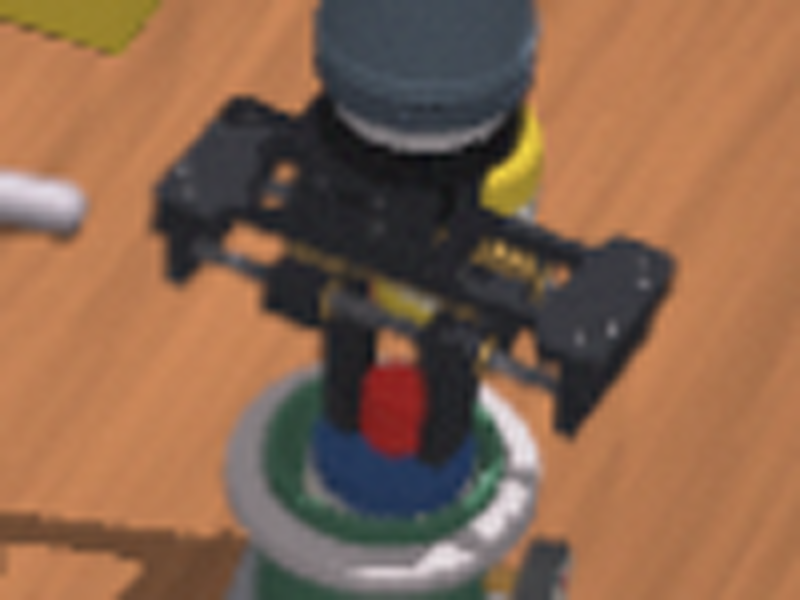

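```bash

python3 -m pendant '[[0,0,0,0,0,0],[0,0,0,0,0,0],[0,0,-0.5,0,0.3,0],[0,0,0,0,0,0],[0,0,0,0,0,0],[0,0,0,0,0,0],[0,0,0,0,0,0],[0,0,0,0,0,0]]' - 60
python3 - <<'E'
from h import *
st()
E
```

```text
time_s: 27.7
eef_pos: [517.4, 282.0, 134.7]
tcp_rot: [[0.005, 0.063, 0.998], [-0.003, 0.998, -0.063], [-1.0, -0.003, 0.005]]
force: [-1.4, -0.2, -2.2]
opening: 26.1
t 27.7 tcp [517.4 282.  134.7] J [17.2 18.4 95.  -0.3 66.3 20.9] F [-1.4 -0.2 -2.2] open 26.1
[[ 0.005  0.063  0.998]
 [-0.003  0.998 -0.063]
 [-1.    -0.003  0.005]]
```

```bash

python3 -m pendant '[[0,0,0,0,0,0],[0,0,0,0,0,0],[0,0,0,0,0,0],[0,0,0,0,0,0],[-10,0,0,0,0,0],[-20,0,0,0,0,0],[-30,0,0,0,0,0],[-30,0,0,0,0,0]]' 0.7 60
python3 - <<'E'
from h import *
st()
s=get_image("scene");crop(s,330,110,100,75,8,"pics/s16.png");w=get_image("wrist");cv2.imwrite("pics/w16.png",w["pixels"][:,:,::-1])
E
```

```text
time_s: 28.5
eef_pos: [517.5, 281.9, 227.6]
tcp_rot: [[0.006, 0.064, 0.998], [-0.004, 0.998, -0.064], [-1.0, -0.003, 0.006]]
force: [0.4, 0.1, -0.2]
opening: 61.8
t 28.5 tcp [517.5 281.9 227.6] J [17.2 12.6 90.8 -0.3 76.4 20.9] F [ 0.4  0.1 -0.2] open 61.8
[[ 0.006  0.064  0.998]
 [-0.004  0.998 -0.064]
 [-1.    -0.003  0.006]]
```

View pics/s16.png

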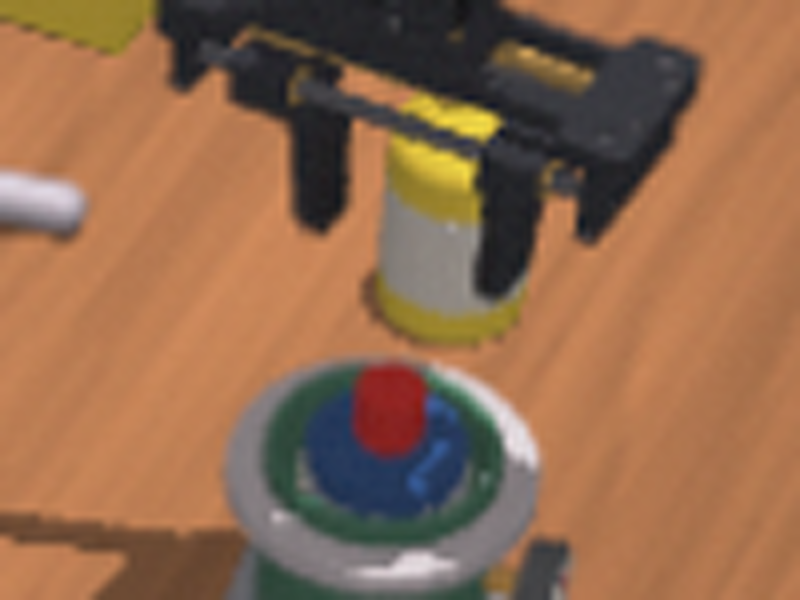

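View pics/w16.png

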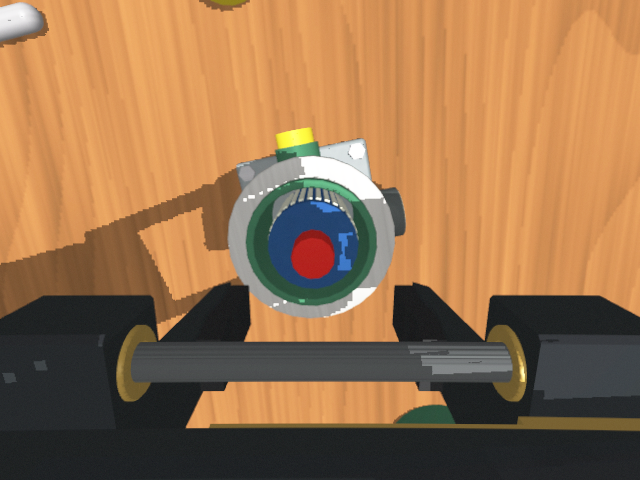

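```bash

python3 - <<'E'
from h import *
s=get_image("scene");w=get_image("wrist")
for im,x0,y0,W,H,k,fn in((s,330,110,100,75,8,"pics/s17.png"),(w,220,120,200,150,4,"pics/w17.png")):
  c=cv2.resize(im["pixels"][y0:y0+H,x0:x0+W,::-1],None,fx=k,fy=k,interpolation=cv2.INTER_CUBIC)
  for P,col in((circ((514.8,278.8),62,118),(0,255,255)),(circ((514.8,278.8),41,128),(0,255,0)),(circ((514.8,278.8),32,130),(255,255,255)),(circ((514.8,278.8),14,160),(255,255,0))):
    q=((proj(im,P)-[x0,y0]+.5)*k-.5).round().astype(np.int32); cv2.polylines(c,[q.reshape(-1,1,2)],True,col,1)
  cv2.imwrite(fn,c)
E
```

```text
(no output)
```

View pics/s17.png

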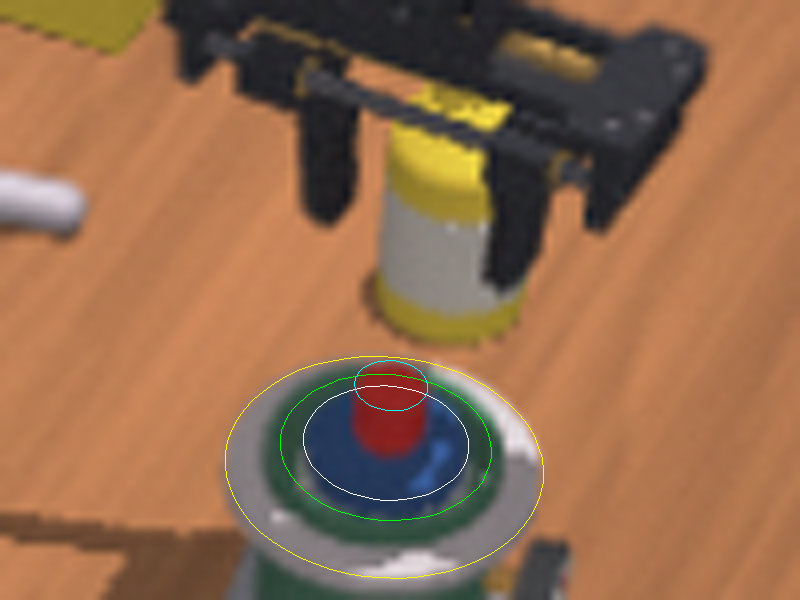

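View pics/w17.png

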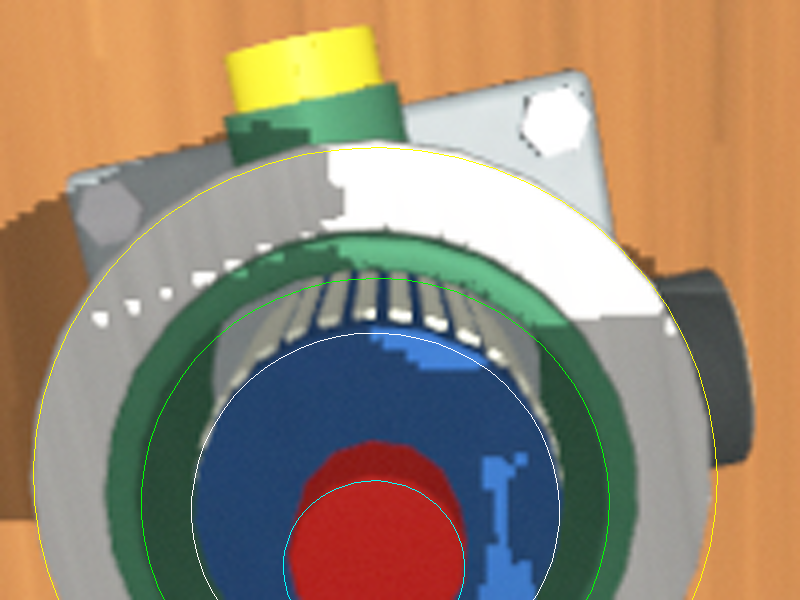

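```bash

python3 -m pendant '[[-15,-20,5,0,0,0],[0,-38,15,0,0,0],[0,-40,20,0,0,0],[0,-40,20,0,0,0],[0,-40,20,0,0,0],[0,-40,20,0,0,0],[0,-30,10,0,0,0],[0,0,0,0,0,0]]' 1
python3 - <<'E'
from h import *
st();delta([641,-17,160],tool(88,90))
E
```

```text
time_s: 29.5
eef_pos: [608.9, 19.5, 231.6]
tcp_rot: [[-0.01, 0.059, 0.998], [-0.003, 0.998, -0.059], [-1.0, -0.003, -0.009]]
force: [0.0, 0.6, -0.0]
opening: 87.7
t 29.5 tcp [608.9  19.5 231.6] J [-9.2 15.4 86.9 -0.3 78.3 -5.8] F [ 0.   0.6 -0. ] open 87.7
[[-0.01   0.059  0.998]
 [-0.003  0.998 -0.059]
 [-1.    -0.003 -0.009]]
d tool mm [ 71.4 -34.3  34.8] rot deg [-1.36 -0.55  0.19]
```

```bash

python3 -m pendant '[[10,-15,15,-0.7,-0.3,0],[15,-15,15,-0.6,-0.3,0],[20,-5,5,0,0,0],[15,0,0,0,0,0],[0,0,0,0,0,0],[0,0,0,0,0,0],[0,0,0,0,0,0],[0,0,0,0,0,0]]' 1
python3 - <<'E'
from h import *
st();delta([641,-17,160],tool(88,90))
w=get_image("wrist");cv2.imwrite("pics/w18.png",w["pixels"][:,:,::-1])
E
```

```text
time_s: 30.3
eef_pos: [638.0, -13.5, 163.7]
tcp_rot: [[-0.01, 0.034, 0.999], [0.001, 0.999, -0.034], [-1.0, 0.001, -0.01]]
force: [-0.3, -0.2, -0.5]
opening: 88.2
t 30.3 tcp [638.  -13.5 163.7] J [-11.8  22.6  85.7  -0.1  72.2  -9.9] F [-0.3 -0.2 -0.5] open 88.2
[[-0.01   0.034  0.999]
 [ 0.001  0.999 -0.034]
 [-1.     0.001 -0.01 ]]
d tool mm [ 3.6 -3.5  3.1] rot deg [ 0.06 -0.55 -0.03]
```

View pics/w18.png

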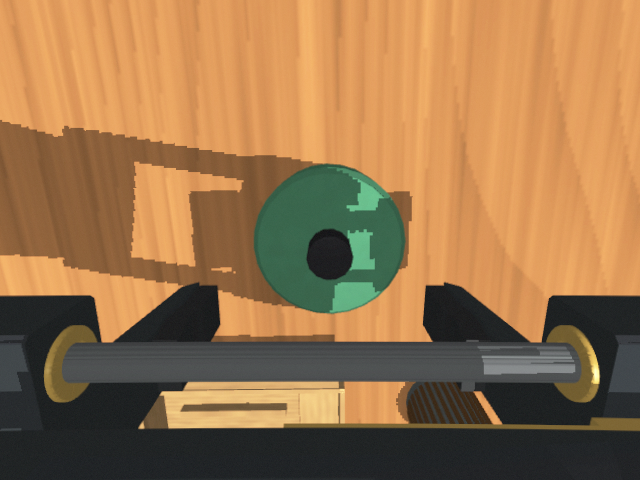

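```bash

python3 - <<'E'
from h import *
w=get_image("wrist")
print(onz(w,(330,238.5),57).round(1),onz(w,(329.5,256.5),88).round(1))
c=onz(w,(330,238.5),57)
f=proj(w,circ(c,55,57));print(f.min(0),f.max(0))
crop(w,250,155,160,120,5,"pics/w18c.png")
E
```

```text
[643.4 -12.2  57. ] [642.5 -16.1  88. ]
[252.7701211  159.26240812] [407.63769561 309.62252558]
```

View pics/w18c.png

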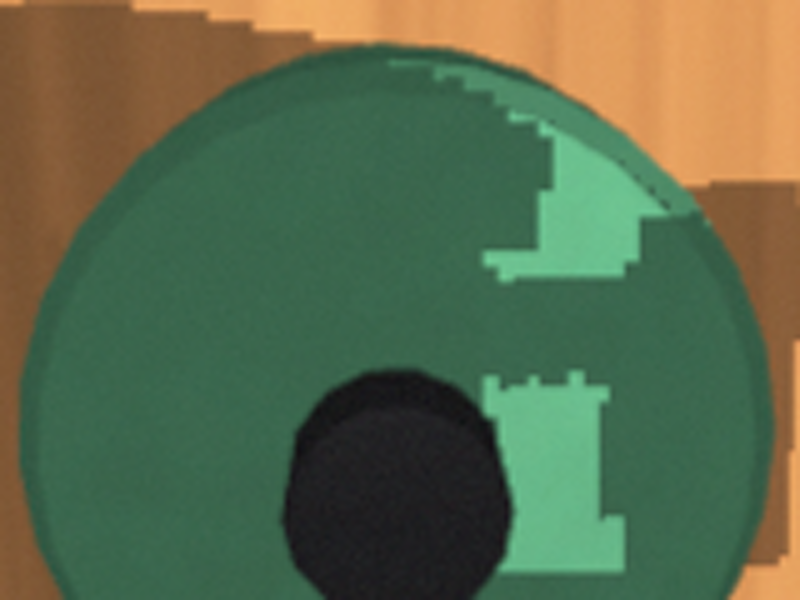

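```bash

python3 - <<'E'
from h import *
w=get_image("wrist");print(onz(w,(329.1,258.4),88).round(1));delta([642.3,-17.3,62],tool(88,90))
E
python3 -m pendant '[[15,-2,3,0,-0.5,0],[20,-2,1.5,0,0,0],[20,0,0,0,0,0],[18,0,0,0,0,0],[10,0,0,0,0,0],[0,0,0,0,0,0],[0,0,0,0,0,0],[0,0,0,0,0,0]]' 1
python3 - <<'E'
from h import *
st();delta([642.3,-17.3,62],tool(88,90))
E
```

```text
[642.3 -17.6  88. ]
d tool mm [101.7  -3.4   5.1] rot deg [ 0.05 -0.52 -0.02]
time_s: 31.25
eef_pos: [646.8, -18.6, 84.6]
tcp_rot: [[0.011, 0.034, 0.999], [-0.002, 0.999, -0.034], [-1.0, -0.001, 0.011]]
force: [0.1, 0.0, 0.1]
opening: 88.1
t 31.25 tcp [646.8 -18.6  84.6] J [-12.2  28.4  87.7   0.   63.3 -10.2] F [0.1 0.  0.1] open 88.1
[[ 0.011  0.034  0.999]
 [-0.002  0.999 -0.034]
 [-1.    -0.001  0.011]]
d tool mm [22.5  1.2 -4.8] rot deg [0.06 0.61 0.09]
```

```bash

python3 -m pendant '[[8,0.7,-3,0,0.4,0],[8,0.5,-1.5,0,0.2,0],[4,0,0,0,0,0],[2,0,0,0,0,0],[0,0,0,0,0,0],[0,0,0,0,0,0],[0,0,0,0,0,0],[0,0,0,0,0,0]]' 1
python3 - <<'E'
from h import *
st();delta([642.3,-17.3,62],tool(88,90))
E
```

```text
time_s: 32.05
eef_pos: [643.6, -17.4, 63.0]
tcp_rot: [[0.003, 0.034, 0.999], [-0.002, 0.999, -0.034], [-1.0, -0.002, 0.003]]
force: [-0.6, 0.1, 0.1]
opening: 88.2
t 32.05 tcp [643.6 -17.4  63. ] J [-12.   30.   88.2  -0.1  61.6 -10.1] F [-0.6  0.1  0.1] open 88.2
[[ 0.003  0.034  0.999]
 [-0.002  0.999 -0.034]
 [-1.    -0.002  0.003]]
d tool mm [ 1.   0.  -1.3] rot deg [0.07 0.17 0.12]
```

```bash

python3 -m pendant '[[0,0,-1.2,0,0.2,0],[0,0,0,0,0,0],[0,0,0,0,0,0],[0,0,0,0,0,0],[0,0,0,0,0,0],[0,0,0,0,0,0],[0,0,0,0,0,0],[0,0,0,0,0,0]]' 0 50
python3 - <<'E'
from h import *
st()
E
python3 -m pendant '[[-8,0,0,0,0,0],[-20,0,0,0,0,0],[-30,0,0,0,0,0],[-35,0,0,0,0,0],[-35,0,0,0,0,0],[-35,0,0,0,0,0],[-30,0,0,0,0,0],[0,0,0,0,0,0]]' 0 50
python3 - <<'E'
from h import *
st();delta([514.8,279,255],tool(88,90))
s=get_image("scene");crop(s,320,110,160,120,5,"pics/s19.png");w=get_image("wrist");cv2.imwrite("pics/w19.png",w["pixels"][:,:,::-1])
E
```

```text
time_s: 32.85
eef_pos: [642.7, -17.5, 63.6]
tcp_rot: [[0.0, 0.034, 0.999], [-0.002, 0.999, -0.034], [-1.0, -0.002, 0.0]]
force: [-0.3, 0.5, 0.1]
opening: 28.4
t 32.85 tcp [642.7 -17.5  63.6] J [-12.1  29.9  88.2  -0.2  61.8 -10. ] F [-0.3  0.5  0.1] open 28.4
[[ 0.     0.034  0.999]
 [-0.002  0.999 -0.034]
 [-1.    -0.002  0.   ]]
time_s: 33.65
eef_pos: [639.1, -16.2, 260.7]
tcp_rot: [[-0.011, 0.034, 0.999], [0.0, 0.999, -0.034], [-1.0, -0.0, -0.011]]
force: [0.4, 0.3, -2.3]
opening: 28.1
t 33.65 tcp [639.1 -16.2 260.7] J [-12.   17.9  80.3  -0.1  82.4 -10.1] F [ 0.4  0.3 -2.3] open 28.1
[[-0.011  0.034  0.999]
 [ 0.     0.999 -0.034]
 [-1.    -0.    -0.011]]
d tool mm [   7.2  290.9 -134.1] rot deg [ 0.07 -0.65  0.01]
```

View pics/s19.png

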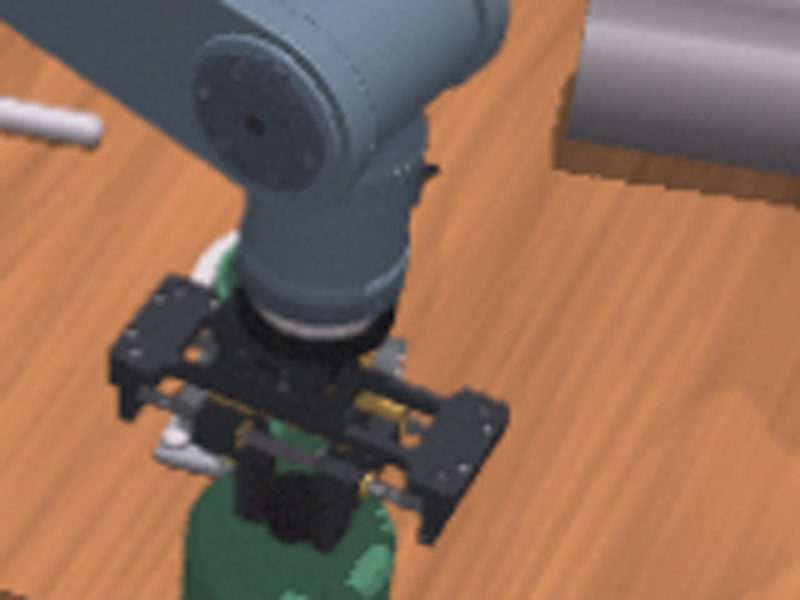

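View pics/w19.png

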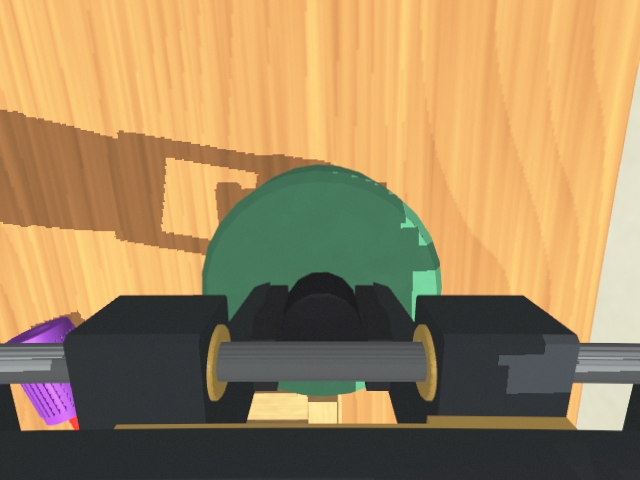

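```bash

python3 - <<'E'
from h import *
w=get_image("wrist");s=sense();p=s["eef_pos"];R=s["tcp_rot"]
def cir(off,r):
    a=np.linspace(0,2*np.pi,180); L=np.c_[0*a+off[0],off[1]+r*np.cos(a),off[2]+r*np.sin(a)]
    return proj(w,p+L@R.T)
for dy in(-4,0,4):
  for x,r in((5.3,55),(9,55),(63,55)):
    c=cir([x,dy,0],r); print(dy,x,c.min(0).round(1),c.max(0).round(1))
crop(w,190,150,260,195,3,"pics/w19c.png")
E
python3 -m pendant '[[-3,20,-8,0,-0.3,0],[0,35,-16,0,-0.3,0],[0,40,-19,0,0,0],[0,40,-19,0,0,0],[0,40,-19,0,0,0],[0,30,-14,0,0,0],[0,15,-7,0,0,0],[0,0,0,0,0,0]]' 0 50
python3 - <<'E'
from h import *
st();delta([514.8,279,255],tool(88,90))
E
```

```text
-4 5.3 [197.3 180.9] [441.5 407.4]
-4 9 [200.  180.1] [438.9 402.3]
-4 63 [228.4 171.4] [410.8 345.3]
0 5.3 [196.6 171.1] [442.3 400.4]
0 9 [199.2 170.5] [439.6 395.4]
0 63 [228.  164.1] [411.2 339.7]
4 5.3 [195.8 161.1] [443.  393.3]
4 9 [198.5 160.7] [440.4 388.4]
4 63 [227.6 156.8] [411.7 334. ]
time_s: 34.6
eef_pos: [524.4, 219.2, 237.9]
tcp_rot: [[-0.046, 0.036, 0.998], [0.004, 0.999, -0.035], [-0.999, 0.002, -0.046]]
force: [-0.4, 0.1, -2.5]
opening: 28.5
t 34.6 tcp [524.4 219.2 237.9] J [10.3 11.2 91.2  0.7 80.1 12.2] F [-0.4  0.1 -2.5] open 28.5
[[-0.046  0.036  0.998]
 [ 0.004  0.999 -0.035]
 [-0.999  0.002 -0.046]]
d tool mm [-16.4  59.4 -12.5] rot deg [-0.03 -2.65 -0.12]
```

View pics/w19c.png

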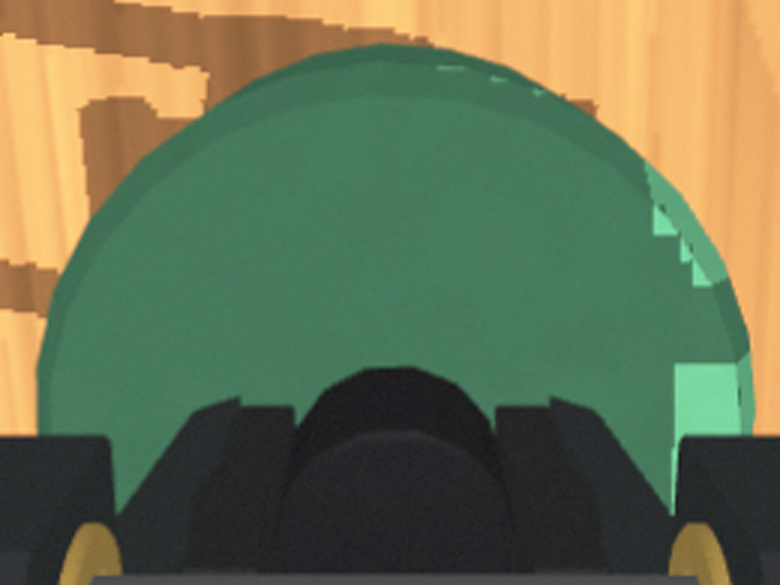

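```bash

python3 -m pendant '[[-10,20,-4,0,-1.3,0],[-6,22,-5,0,-0.9,0],[0,15,-3,0,-0.4,0],[0,3,0,0,0,0],[0,0,0,0,0,0],[0,0,0,0,0,0],[0,0,0,0,0,0],[0,0,0,0,0,0]]' 0 50
python3 - <<'E'
from h import *
st();delta([514.8,279,230],tool(88,90))
s=get_image("scene");crop(s,320,100,120,90,6,"pics/s20.png");w=get_image("wrist");cv2.imwrite("pics/w20.png",w["pixels"][:,:,::-1])
E
```

```text
time_s: 35.4
eef_pos: [511.5, 276.9, 244.7]
tcp_rot: [[-0.015, 0.038, 0.999], [-0.005, 0.999, -0.038], [-1.0, -0.005, -0.015]]
force: [-0.3, -0.2, -3.2]
opening: 28.5
t 35.4 tcp [511.5 276.9 244.7] J [16.8 11.5 90.  -0.  79.4 18.9] F [-0.3 -0.2 -3.2] open 28.5
[[-0.015  0.038  0.999]
 [-0.005  0.999 -0.038]
 [-1.    -0.005 -0.015]]
d tool mm [14.6  2.3  3.4] rot deg [-0.17 -0.84  0.3 ]
```

View pics/s20.png

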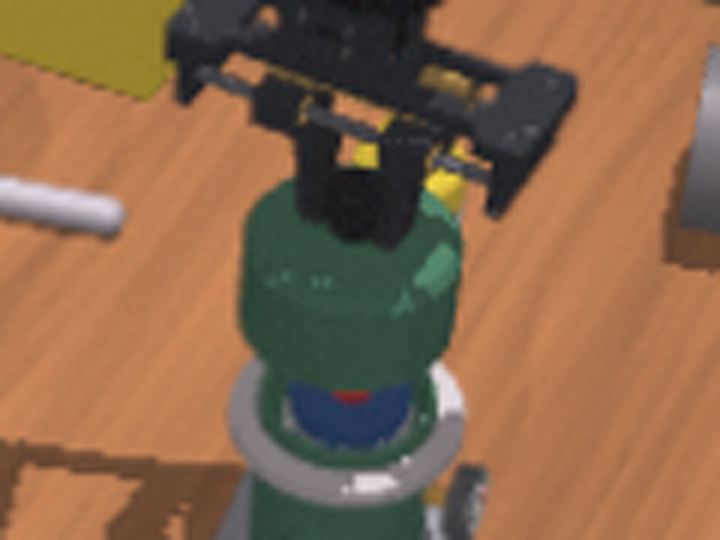

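View pics/w20.png

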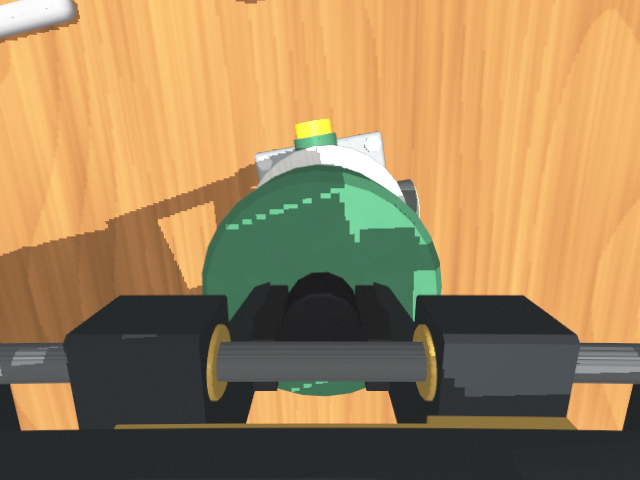

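```bash

python3 -m pendant '[[5,1.5,2,0,-0.5,0.2],[8,0.6,1,0,-0.3,0.1],[8,0,0,0,0,0],[6,0,0,0,0,0],[4,0,0,0,0,0],[0,0,0,0,0,0],[0,0,0,0,0,0],[0,0,0,0,0,0]]' 0 50
python3 - <<'E'
from h import *
st();delta([514.7,279,200],tool(88,90))
s=get_image("scene");crop(s,320,100,120,90,6,"pics/s21.png");w=get_image("wrist");crop(w,190,110,260,195,3,"pics/w21.png")
f=proj(w,circ((514.7,279),62,118));print(f.min(0),f.max(0))
E
```

```text
time_s: 36.3
eef_pos: [514.4, 278.6, 210.2]
tcp_rot: [[-0.001, 0.038, 0.999], [0.0, 0.999, -0.038], [-1.0, 0.0, -0.001]]
force: [-0.3, 0.7, -2.5]
opening: 28.7
t 36.3 tcp [514.4 278.6 210.2] J [16.8 13.1 92.2  0.  74.7 19. ] F [-0.3  0.7 -2.5] open 28.7
[[-0.001  0.038  0.999]
 [ 0.     0.999 -0.038]
 [-1.     0.    -0.001]]
d tool mm [10.2  0.4  0.3] rot deg [-0.19 -0.03 -0.  ]
[229.5704859  150.30633443] [413.88749941 328.59471927]
```

View pics/s21.png

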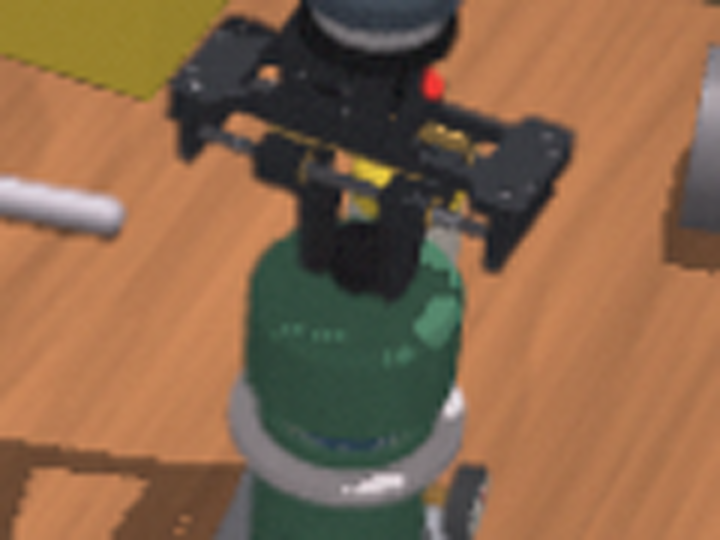

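View pics/w21.png

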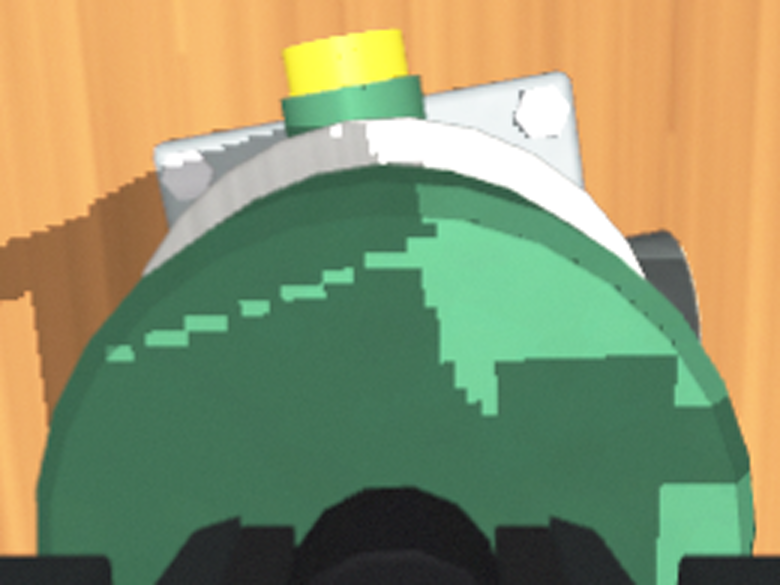

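```bash

python3 -m pendant '[[4,1,0,0,0,0],[4,0,0,0,0,0],[4,0,0,0,0,0],[4,0,0,0,0,0],[2,0,0,0,0,0],[0,0,0,0,0,0],[0,0,0,0,0,0],[0,0,0,0,0,0]]' 0 50
python3 - <<'E'
from h import *
st();delta([514.5,279.5,185],tool(88,90))
E
```

```text
time_s: 37.2
eef_pos: [514.8, 279.8, 191.1]
tcp_rot: [[0.0, 0.038, 0.999], [0.0, 0.999, -0.038], [-1.0, 0.0, 0.0]]
force: [0.3, 0.6, -2.9]
opening: 28.6
t 37.2 tcp [514.8 279.8 191.1] J [16.9 14.3 93.1  0.  72.6 19.1] F [ 0.3  0.6 -2.9] open 28.6
[[ 0.     0.038  0.999]
 [ 0.     0.999 -0.038]
 [-1.     0.     0.   ]]
d tool mm [ 6.1 -0.3 -0.2] rot deg [-0.2   0.02 -0.02]
```

```bash

python3 -m pendant '[[2,0,0,0,0,0],[2,0,0,0,0,0],[2,0,0,0,0,0],[2,0,0,0,0,0],[0,0,0,0,0,0],[0,0,0,0,0,0],[0,0,0,0,0,0],[0,0,0,0,0,0]]' 0 50
python3 - <<'E'
from h import *
st();w=get_image("wrist");crop(w,190,110,260,195,3,"pics/w22.png")
E
```

```text
time_s: 38.0
eef_pos: [515.0, 279.8, 182.7]
tcp_rot: [[0.001, 0.038, 0.999], [0.001, 0.999, -0.038], [-1.0, 0.001, 0.001]]
force: [0.5, -0.4, -2.7]
opening: 28.4
t 38.0 tcp [515.  279.8 182.7] J [16.9 14.8 93.5  0.  71.6 19.1] F [ 0.5 -0.4 -2.7] open 28.4
[[ 0.001  0.038  0.999]
 [ 0.001  0.999 -0.038]
 [-1.     0.001  0.001]]
```

View pics/w22.png

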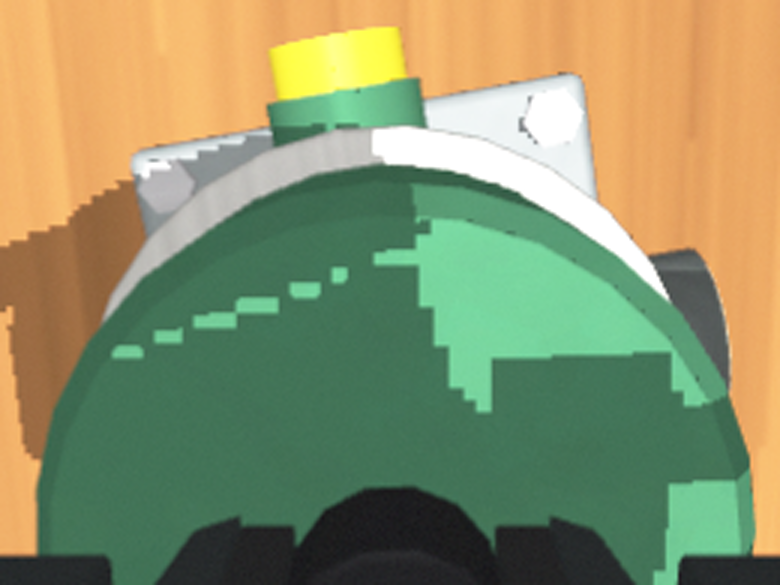

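```bash

python3 -m pendant '[[1,0,0,0,0,0],[1,0,0,0,0,0],[1,0,0,0,0,0],[1.5,0,0,0,0,0],[1.5,0,0,0,0,0],[0,0,0,0,0,0],[0,0,0,0,0,0],[0,0,0,0,0,0]]' 0 50
python3 - <<'E'
from h import *
st()
E
```

```text
time_s: 38.85
eef_pos: [515.6, 280.2, 181.7]
tcp_rot: [[0.004, 0.038, 0.999], [0.001, 0.999, -0.038], [-1.0, 0.001, 0.004]]
force: [-0.2, 0.6, -0.8]
opening: 28.2
t 38.85 tcp [515.6 280.2 181.7] J [16.9 14.9 93.5 -0.  71.3 19.1] F [-0.2  0.6 -0.8] open 28.2
[[ 0.004  0.038  0.999]
 [ 0.001  0.999 -0.038]
 [-1.     0.001  0.004]]
```

Contact at 181.7 (expected 181.3). Release, rise and check.

```bash

python3 -m pendant '[[0,0,0,0,0,0],[0,0,0,0,0,0],[0,0,0,0,0,0],[0,0,0,0,0,0],[0,0,0,0,0,0],[0,0,0,0,0,0],[0,0,0,0,0,0],[0,0,0,0,0,0]]' 0.7 50
python3 -m pendant '[[-10,0,0,0,0,0],[-20,0,0,0,0,0],[-30,0,0,0,0,0],[-30,0,0,0,0,0],[-30,0,0,0,0,0],[0,0,0,0,0,0],[0,0,0,0,0,0],[0,0,0,0,0,0]]' 0.7 50
python3 - <<'E'
from h import *
st()
s=get_image("scene");w=get_image("wrist");cv2.imwrite("pics/w23.png",w["pixels"][:,:,::-1])
for im,x0,y0,W,H,k,fn in((s,330,90,120,90,6,"pics/s23.png"),(w,220,120,200,150,4,"pics/w23c.png")):
  c=cv2.resize(im["pixels"][y0:y0+H,x0:x0+W,::-1],None,fx=k,fy=k,interpolation=cv2.INTER_CUBIC)
  for P,col in((circ((514.8,279.3),62,118),(0,255,255)),(circ((514.8,279.3),15,206),(255,255,0))):
    q=((proj(im,P)-[x0,y0]+.5)*k-.5).round().astype(np.int32); cv2.polylines(c,[q.reshape(-1,1,2)],True,col,1)
  cv2.imwrite(fn,c)
E
```

```text
time_s: 39.65
eef_pos: [516.6, 280.3, 182.4]
tcp_rot: [[0.006, 0.038, 0.999], [0.002, 0.999, -0.038], [-1.0, 0.002, 0.006]]
force: [-0.9, 0.9, 0.3]
opening: 61.8
time_s: 40.45
eef_pos: [515.3, 280.0, 309.7]
tcp_rot: [[0.006, 0.038, 0.999], [0.002, 0.999, -0.038], [-1.0, 0.002, 0.006]]
force: [-0.2, 0.2, -0.2]
opening: 61.4
t 40.45 tcp [515.3 280.  309.7] J [16.9  8.7 85.8 -0.  85.2 19.1] F [-0.2  0.2 -0.2] open 61.4
[[ 0.006  0.038  0.999]
 [ 0.002  0.999 -0.038]
 [-1.     0.002  0.006]]
```

View pics/s23.png

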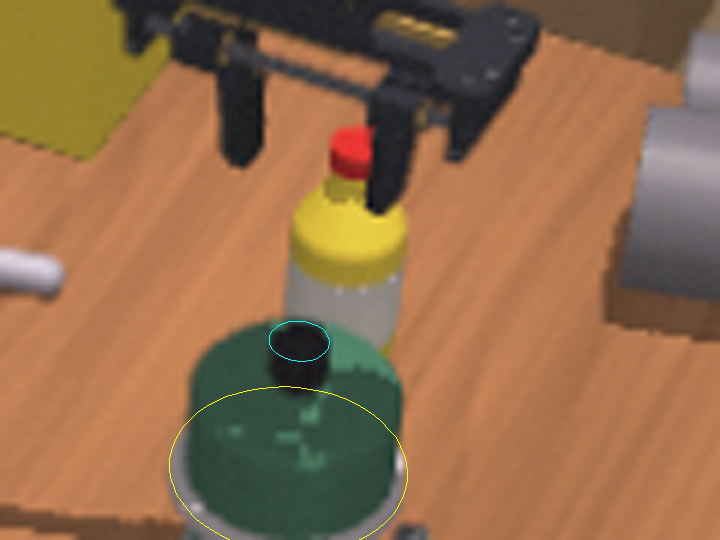

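View pics/w23c.png

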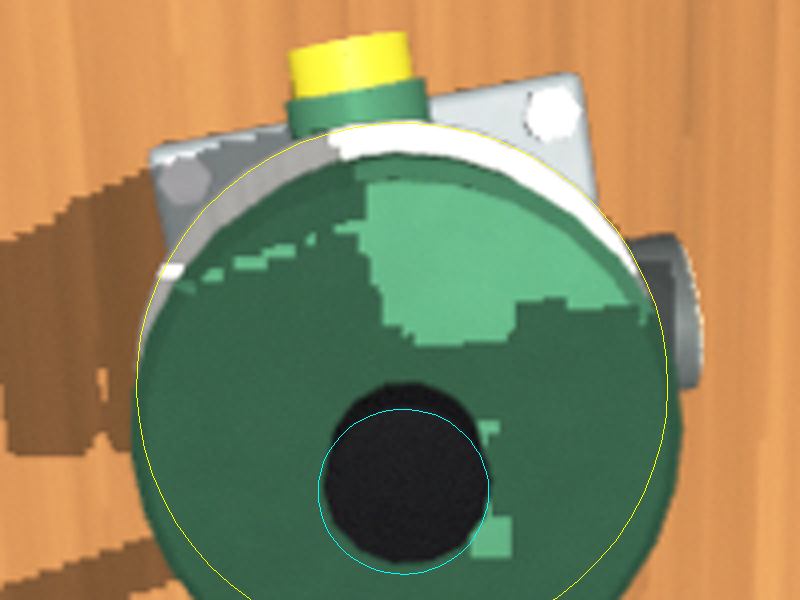

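```bash

python3 - <<'E'
from h import *
from plant import job_done
t=get_image("top");crop(t,200,120,240,180,3,"pics/t24.png")
st();print(job_done())
E
```

```text
t 40.6 tcp [514.8 279.8 308.5] J [16.9  8.8 85.8 -0.  85.2 19.1] F [-0.2  0.6  0.2] open 61.8
[[ 0.004  0.038  0.999]
 [ 0.001  0.999 -0.038]
 [-1.     0.001  0.004]]
the job is handed in; nothing more can be done
None
```

View pics/t24.png

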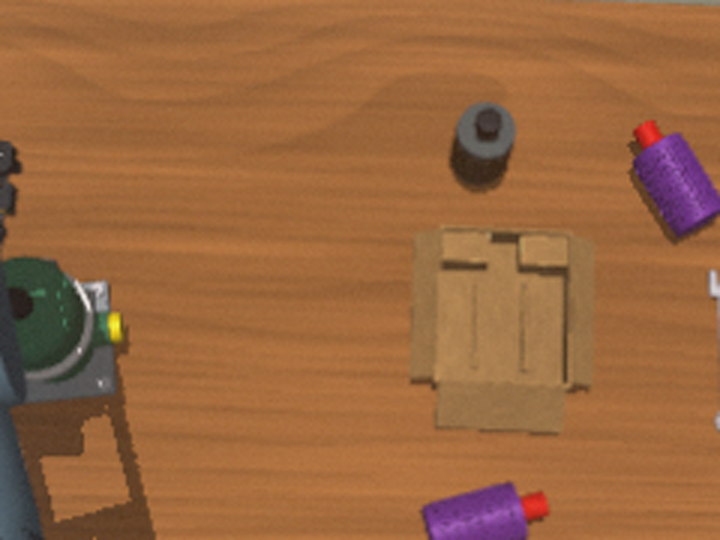

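I handed the job in at about 40.6 s of the 72 s allowed. The interface gives no verdict, so the results below are my own checks.

**What I did**
- I lifted the new element out of the carton by its body, tipped it upright, set it on the bench and let go. The camera showed it standing free.
- I took it again by the red knob and pushed it over the spigot.
- I then set the green cap over it on the flange, released it and raised the gripper clear.

**Element on its seat**
- It met a hard stop at about 62 N upward. The tool height there put the foot about 30 mm above the bench, which is seat height.
- After release, the knob and body top matched the outline expected for a fully home element in the wrist picture. In the scene picture the match was approximate, because the flange and bore outlines I overlaid were slightly off.

**Cap on the flange**
- It touched down at a tool height of 181.7 mm against 181.3 mm expected, and showed no contact until then.
- The scene picture agreed with a seated cap. The wrist picture put the cap's knob about 2 mm toward +y and slightly smaller than predicted. That is within the 6 mm sideways tolerance, but I did not resolve the difference.

**Other things**
- While pushing the element home, the lateral force briefly reached about 37 N. I relaxed it before letting go.
- The old element looks unmoved in the last top picture, as does the oil bottle in the last scene crop. The spanner was only partly in view, so I did not fully check it, but the arm never went near it.

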